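# Release the locked kitchen balance and weigh the tin

### The job

Weigh the tin that stands in the left pan of the green kitchen balance, leaving it standing in that pan. First push the red lock slide fully away from you to free the blue arrest slide, then push the blue slide fully to the right so that the pans are free and the tin sinks; then stand weights from the worktop in the empty right pan until the needle rests in the green band (the pans level). The tin needs the 200 g weight (red band) and one of the smaller two (blue 100 g or yellow 50 g); do not knock over or shift the brown-capped spice jar or the small glass.

Things in the scene. Friction and masses are not known exactly. Their poses are not given: they have to be found in the camera images.
- balance: green kitchen balance, fixed; its base spans x -150..+70, y -165..+165 mm about the origin on the worktop, top face 25 mm high. -x side faces the robot, +y is left. Round steel pans at x +20, y +110 (goods, holds the tin) and y -110 mm (weights, empty): floor radius 52 mm, rim radius 60 mm and 5 mm high; floors 120 mm above the worktop when level
- dial (a point): centre of the white dial (86 mm wide, top 170 mm high, in the middle between the pans): red needle, green band for level, black ticks at 50 and 100 g of difference to either side; the needle leans towards the heavier pan
- goods_pan (a joint): height of the left pan from level, m: 0 level, -0.030 sunk onto its stop, positive raised. The right pan moves the other way. 0.008 m per 50 g of difference, damped, settles in about 1 s. Green band: -0.0056 to +0.0056. Held within about 1 mm of 0 while the blue slide is engaged
- goods_pan_floor (a point): centre of the left pan's floor, upper face; moves with the pan
- weight_pan_floor (a point): centre of the right pan's floor, upper face; moves with the pan (rises as the left one sinks)
- lock (a joint): red lock slide, m: 0 to 0.005 at the start (locked), 0.028 pushed fully away (the balance's +x). The blue slide is free from 0.020 on. About 2 N of friction; stays where it is left
- lock_knob (a point): centre of the top edge of the red slide's upright knob: plate 8 mm thick (balance x), 24 mm wide (balance y), from 48 to 99 mm above the worktop. At balance x -125, y +30 mm when joint lock is 0, moves with it. Push on its front (-x) face
- arrest (a joint): blue arrest slide, m: 0 to 0.003 at the start (its jaws hold the pans level), 0.040 pushed fully right (balance -y); pans are free from about 0.020. Blocked by the red slide after about 5 mm until that is freed. About 2.5 N of friction; stays where it is left
- arrest_knob (a point): centre of the top edge of the blue slide's upright knob: plate 8 mm thick (balance y), 24 mm wide (balance x), from 48 to 99 mm above the worktop. At balance x -125, y +85 mm when joint arrest is 0. Push on its left (+y) face; there the space above 50 mm is free except for the slide's jaws, 75 mm high, which begin 40 mm behind (+x of) the knob's centre
- tin: turquoise food tin, 58 mm diameter, 72 mm high, origin at the centre of its underside, standing upright in the left pan; its weight is between 247 and 303 g, different each time
- weight_200: 200 g steel weight with red band: body 35 mm diameter, 26 mm high, on it a small knob 22 mm wide up to 42 mm; origin at the centre of its underside
- weight_100: 100 g steel weight with blue band: body 28 mm diameter, 22 mm high, knob 17 mm wide up to 38 mm; origin at the centre of its underside
- weight_50: 50 g steel weight with yellow band: body 22 mm diameter, 18 mm high, knob 14 mm wide up to 34 mm; origin at the centre of its underside
- pepper_jar: bystander: spice jar with brown cap, 44 mm diameter, 96 mm high, right of the robot near the weights; origin under its centre
- tumbler: bystander: small clear glass, 47 mm diameter, 62 mm high, beyond the weights; origin under its centre

How it is judged (in metres and radians):
On the way, in this order (a step that is already met when the one before it is completed fails the run):
1. the red lock slide is pushed away, the blue slide still engaged (value of joint lock above 0.021 m and value of joint arrest below 0.01 m), for 0.1 s.
2. the blue arrest slide is pushed right and the tin's pan has sunk (value of joint arrest above 0.033 m and value of joint goods_pan below -0.015 m), for 0.2 s.
3. the pans stand level with the tin in its pan (value of joint goods_pan between -0.0056 and 0.0056 m and horizontal distance between tin and goods_pan_floor below 0.03 m and z of tin in the frame of goods_pan_floor below 0.006 m and angle between tin's own z axis and vertical below 0.15 rad), for 0.5 s.
At the end, for the whole second after the job is handed in: Red slide pushed away (at least 21 of 28 mm), blue slide pushed right (at least 33 of 40 mm), the tin standing in the left pan (within 30 mm of its centre), the 200 g weight in the right pan, and the pans at rest level within 5.6 mm (needle in the green band) (all of step 3 and value of joint lock above 0.021 m and value of joint arrest above 0.033 m and velocity of joint goods_pan between -0.01 and 0.01 m/s and horizontal distance between weight_200 and weight_pan_floor below 0.056 m and z of weight_200 in the frame of weight_pan_floor between -0.01 and 0.03 m); the robot touches nothing.
It fails at once if the spice jar or the small glass is shifted by more than 30 mm (distance of any of pepper_jar, tumbler from where it was at the start of the episode above 0.03 m).
It fails at once if the tin leaves its pan or tips over (horizontal distance between tin and goods_pan_floor above 0.045 m or angle between tin's own z axis and vertical above 0.5 rad).
It also fails if it takes over 67 s, if anything falls off the work surface, if the arm or the gripper's body presses on something with over 40 N, if the wrist force passes 120 N, or if a joint passes its speed limit or range.

### The arm

A 6-joint arm with a two-finger parallel gripper is mounted at the origin on a cart in front of the work surface, level with it; the furniture and walls round the work are solid. World frame = base frame: x ahead of the robot, y to its left, z up, the work surface at z = 0. Lengths are in m, angles in degrees, forces in N, time in s.
With the tool pointing down it reaches from about 0.35 to 0.875 m from the base axis. Payload 4.2 kg.
Tool frame: the origin (TCP) lies midway between the tips of the shut fingers; the grasp point (between the pads) lies 19 mm behind it (r.pinch_z is the distance from the TCP to the grasp point, in m); z points along the fingers, y is the direction in which the jaws open and shut (so a half turn about z gives the same grasp; the last joint's range is limited). The gripper opens to 87 mm and grips with 3 to 60 N. Pads are 19 mm wide; open, the fingers measure 117 mm over their backs; the gripper's body (75 mm by 190 mm) begins 51 mm behind the grasp point.
Start: joints at [-53.537, 22.042, 0.453, 0, -68.411, -14.817], TCP at [0.231, -0.581, 0.223] pointing down, gripper open.
Joint ranges: [-179.83, 179.83], [-69.29, 118.12], [-61.27, 80.66], [-181.25, 117.63], [-171.15, -9.14], [-177.46, 177.46]. Speed limits (degrees/s): [159.86, 159.86, 180, 180, 180, 180].

### API

Orientations are given as a 3x3 rotation matrix whose columns are the frame's x, y, z axes.
In Python, from station import r, optics, workorder gives the robot as it stands.
- The arm moves only by the tool carry_out, never from a script. Its argument "commands" is a list of rows, each a list of 3 entries, a list of its own where there are three numbers: the shift along the tool's x, y, z in m, then the turn, a rotation vector about the tool's x, y, z in degrees, then the finger opening in m, from 0 to 0.087. In form: [[[tx, ty, tz], [ax, ay, az], grip], ...]. A call has 1 to 12 rows; each row shifts and turns the pose as measured when the row begins, along the tool's axes as they then stand; what a row does not reach is not made up. A row lasts 1/12 s, in which the tool goes at most 41.7 mm and 7.16 degrees, less where a joint would pass 70% of its speed; a pose out of reach is approached as far as the arm can. A call with a gripper value outside its range is refused whole. The fingers move at their own pace and stop on an object; the grip force is fixed at half the most. Time passes only in rows, so rows that do not move let the fingers close. It gives the time, the measured TCP pose, the force and the opening at its end, in the units of the state.
- r.sense(): the state, without advancing time (a new reading comes with each control period).
- optics.capture(name): name is "side" or "top"; returns a dict with "img" (420x560x3 uint8, red, green, blue), "mtx" (3x3 intrinsics, pixels), "extrinsics" (4x4, takes a point from camera to world coordinates). Camera axes: x right, y down, z forward; pixel columns grow to the right and rows downward; lengths in m; the calibration is good to about 2 mm. A picture is of the moment at which its call begins. There is no depth.
- workorder.finish_job(): hands the job in, once; it reports no verdict.
The state is a dict: "time_s": time; "joints": joint angles; "joint_velocities": joint speeds; "effort": joint torques, N m; "tcp_pos": TCP position; "ee_rot": TCP orientation; "wrist_force": force on the tool from outside, world axes, zero at the start; "moment": the same for the moment, N m; "gripper_width": opening from 0.0 (shut) to 1.0 (fully open).
Only numpy, scipy, OpenCV 4.12 (cv2) and the standard library are available. Lean on these libraries where they do the work, as an engineer would, in place of code of your own. Each camera call takes 0.05 s, during which the arm holds its last target.

## Working session

There is one attempt and no reset: what is moved stays moved. The work goes in short steps, Python scripts to look and compute and a tool call to move; the robot and the scene stay as the last step left them, time stands still between calls to the robot, and variables do not carry over. Pictures are saved under pics/ and viewed, and the job is handed in when it is done.

Besides the shell and the picture viewer there is one more tool, called after "Emit:" by a JSON object that holds its "name" and its "arguments", one argument or row to a line. carry_out: Moves the arm, as the interface text tells. Its arguments: {"type":"object","properties":{"commands":{"type":"array","items":{"type":"array"}}},"required":["commands"]}

```bash
mkdir -p pics; ls
cat > h.py <<'E'
import numpy as np,cv2
from station import r,optics,workorder
def cap(n,f):
    c=optics.capture(n); cv2.imwrite(f'pics/{f}.png',c['img'][:,:,::-1]); np.savez(f'pics/{f}.npz',**c); return c
def ray(c,u,v,z):
    K=c['mtx'];T=c['extrinsics'];d=T[:3,:3]@np.linalg.inv(K)@[u,v,1];o=T[:3,3]
    return o+d*(z-o[2])/d[2]
def proj(c,p):
    T=np.linalg.inv(c['extrinsics']);q=c['mtx']@(T[:3,:3]@p+T[:3,3]);return q[:2]/q[2]
E
python3 - <<'E'
from h import *
np.set_printoptions(precision=4,suppress=True)
for n in('side','top'):
    c=cap(n,n+'0');print(c['mtx'],c['extrinsics'])
s=r.sense();print(s);print(r.pinch_z)
E
```

```text
pics
[[485.9901   0.     273.5866]
 [  0.     485.9901 211.4742]
 [  0.       0.       1.    ]] [[ 0.9088 -0.1896  0.3717  0.0959]
 [-0.4172 -0.3959  0.8181 -1.0618]
 [-0.008  -0.8985 -0.4389  0.6336]
 [ 0.      0.      0.      1.    ]]
[[401.8024   0.     280.1893]
 [  0.     401.8024 201.8867]
 [  0.       0.       1.    ]] [[ 0.0074 -0.9911  0.1328  0.4095]
 [-0.9997 -0.0041  0.0251 -0.1046]
 [-0.0243 -0.133  -0.9908  1.1133]
 [ 0.      0.      0.      1.    ]]
{'time_s': 0.1, 'joints': array([-53.5348,  22.087 ,   0.3864,  -0.0255, -68.4103, -14.8159]), 'joint_velocities': array([ 0.0913, -0.0924,  0.245 ,  0.0095,  0.0217, -0.0392]), 'effort': array([ -0.0012, -39.1689,  18.7936,   4.2321,   0.0134,  -0.0001]), 'tcp_pos': array([ 0.2304, -0.5804,  0.2216]), 'ee_rot': array([[-0.9295, -0.3688, -0.0008],
       [-0.3688,  0.9295,  0.0018],
       [ 0.0001,  0.002 , -1.    ]]), 'wrist_force': array([ 0.2928, -0.3352, -0.3363]), 'moment': array([-0.0017,  0.0086, -0.0089]), 'gripper_width': 0.9986961657430646}
0.0187
```

View pics/top0.png

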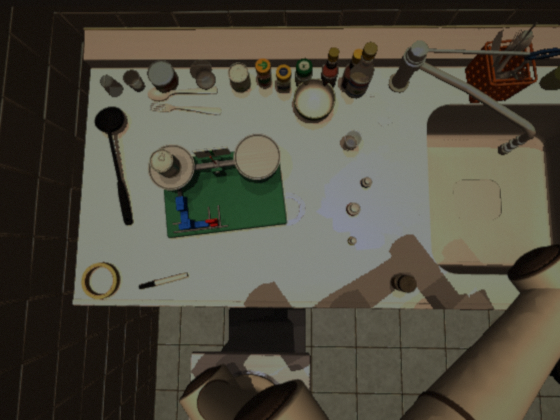

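View pics/side0.png

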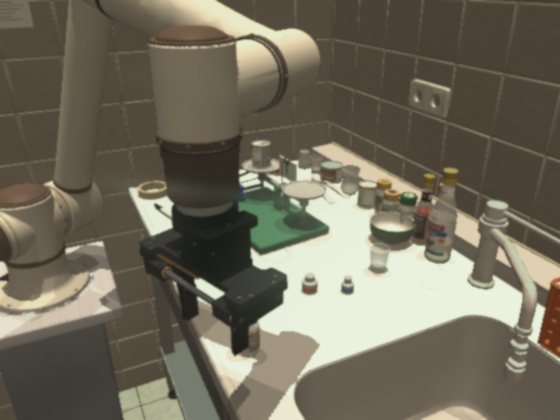

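The top view shows the balance around (225,200), weights near (366,182), (353,209) and (352,240), the glass near (350,141), and the jar near (403,283). I'll enlarge these areas.

Run:
```python
import cv2
a=cv2.imread('pics/top0.png')
def crop(x0,y0,x1,y1,k,n):
    b=cv2.resize(a[y0:y1,x0:x1],None,fx=k,fy=k,interpolation=cv2.INTER_CUBIC)
    b=cv2.convertScaleAbs(b,alpha=1.3)
    for x in range(x0,x1,10): 
        cv2.line(b,((x-x0)*k,0),((x-x0)*k,6 if x%50 else 14),(0,255,255),1)
        if x%20==0: cv2.putText(b,str(x),((x-x0)*k,25),0,.4,(0,0,255),1)
    for y in range(y0,y1,10):
        cv2.line(b,(0,(y-y0)*k),(6,(y-y0)*k),(0,255,255),1)
        if y%20==0: cv2.putText(b,str(y),(8,(y-y0)*k+4),0,.4,(0,0,255),1)
    cv2.imwrite('pics/'+n,b)
crop(145,130,295,242,5,'c1.png')
crop(320,120,430,300,3,'c2.png')
crop(335,170,385,250,7,'c3.png')
```

```text
(no output)
```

View pics/c1.png

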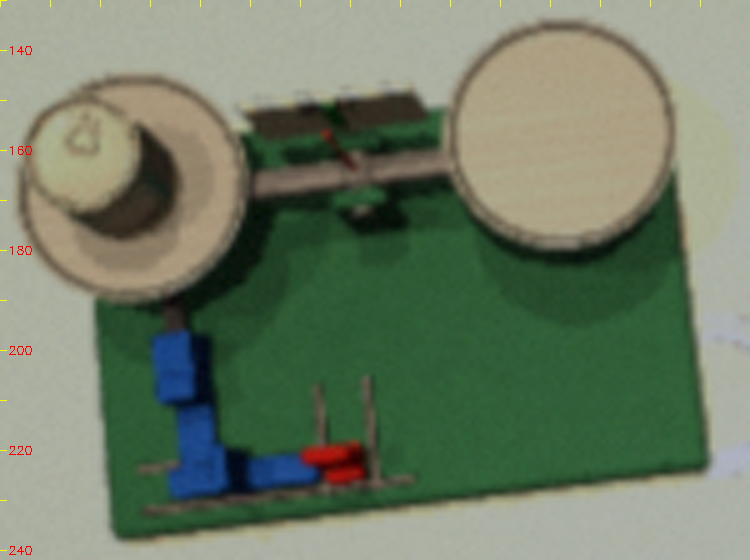

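View pics/c2.png

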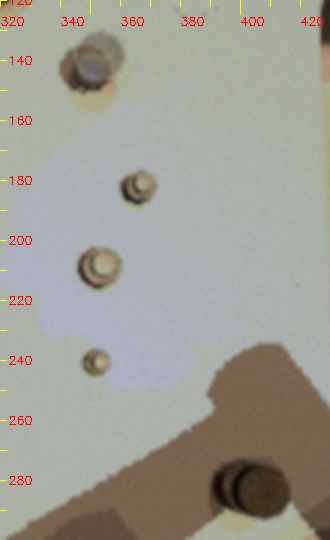

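View pics/c3.png

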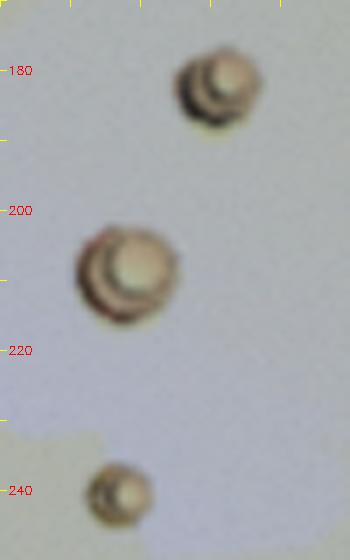

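```bash
cat >> h.py <<'E'
np.set_printoptions(precision=4,suppress=True)
E
python3 - <<'E'
from h import *
c=dict(np.load('pics/top0.npz'));cs=dict(np.load('pics/side0.npz'))
w={'200':ray(c,355.4,207.7,.042),'100':ray(c,367.7,181,.038),'50':ray(c,353.6,240.9,.034)}
for k in w: print(k,w[k],proj(cs,w[k]))
FL=ray(c,168.6,237.6,.025);FR=ray(c,286,223.6,.025)
PR=ray(c,257.4,157,.125);PL=ray(c,171.8,167.6,.125)
print(FL,FR,np.linalg.norm(FL-FR),PR,PL,np.linalg.norm(PR-PL))
# fit pose
from scipy.optimize import least_squares
B=np.array([[-.15,.165],[-.15,-.165],[.02,-.11],[.02,.11]]);W=np.array([FL,FR,PR,PL])[:,:2]
def T(p,b): 
    a=p[2];return np.array([[np.cos(a),-np.sin(a)],[np.sin(a),np.cos(a)]])@b+p[:2]
s=least_squares(lambda p:np.concatenate([T(p,b)-q for b,q in zip(B,W)]),[.45,.1,0])
p=s.x;print(p,np.degrees(p[2]),s.fun);np.save('pose.npy',p)
def pr(x,y,z): 
    q=np.append(T(p,[x,y]),z); u=proj(c,q); return q,u,(u-[145,130])*5
for n,a in dict(lockt=(-.125,.03,.099),locktfar=(-.097,.03,.099),lockb=(-.125,.03,.048),arrt=(-.125,.085,.099),arrb=(-.125,.085,.048),tin=(.02,.11,.192),BL=(.07,.165,.025),BR=(.07,-.165,.025)).items(): print(n,*pr(*a))
print('jar',ray(c,406,283,.096),'tum',ray(c,354,138,.062),ray(c,348,143.5,0))
print(proj(c,np.array([.4095,-.1046,0])))
E
```

```text
200 [ 0.5383 -0.2788  0.042 ] [310.1633 274.3259]
100 [ 0.6117 -0.3138  0.038 ] [347.271  275.9275]
50 [ 0.4501 -0.2738  0.034 ] [272.6438 286.0922]
[0.4561 0.2257 0.025 ] [ 0.496  -0.0933  0.025 ] 0.3215530735356784 [ 0.6561 -0.0213  0.125 ] [0.6283 0.1951 0.125 ] 0.21814561906467378
[0.6236 0.0847 0.125 ] 7.1636949385551745 [-0.0019  0.0039 -0.0007 -0.0044  0.0011 -0.0007  0.0014  0.0012]
lockt [0.4959 0.0989 0.099 ] [210.1212 220.9408] [325.6061 454.704 ]
locktfar [0.5237 0.1023 0.099 ] [209.0924 210.0752] [320.462  400.3758]
lockb [0.4959 0.0989 0.048 ] [213.8879 222.584 ] [344.4396 462.9198]
arrt [0.489  0.1534 0.099 ] [188.6856 223.516 ] [218.4282 467.5799]
arrb [0.489  0.1534 0.048 ] [193.4606 225.0371] [242.3032 475.1855]
tin [0.6298 0.1963 0.192 ] [163.059  160.8355] [ 90.295  154.1774]
BL [0.6725 0.2571 0.025 ] [160.8832 159.8409] [ 79.4159 149.2045]
BR [ 0.7137 -0.0703  0.025 ] [278.1699 145.5867] [665.8497  77.9333]
jar [ 0.3451 -0.3912  0.096 ] tum [ 0.7244 -0.2751  0.062 ] [ 0.7269 -0.2679  0.    ]
[290.0249 255.8143]
```

Run:
```python
from h import *
c=dict(np.load('pics/top0.npz'));a=cv2.imread('pics/top0.png')
b=cv2.resize(a[190:240,165:235],None,fx=11,fy=11,interpolation=cv2.INTER_CUBIC);b=cv2.convertScaleAbs(b,alpha=1.6)
p=np.load('pose.npy')
R=np.array([[np.cos(p[2]),-np.sin(p[2])],[np.sin(p[2]),np.cos(p[2])]])
def box(x,y,dx,dy,z0,z1,col):
    for z in(z0,z1):
        pts=[((proj(c,np.append(R@[x+sx*dx/2,y+sy*dy/2]+p[:2],z))-[165,190]+.5)*11).astype(int) for sx,sy in((1,1),(1,-1),(-1,-1),(-1,1))]
        cv2.polylines(b,[np.array(pts)],True,col,1 if z==z0 else 2)
box(-.125,.03,.008,.024,.048,.099,(0,255,255))
box(-.125,.085,.024,.008,.048,.099,(255,255,0))
cv2.imwrite('pics/c4.png',b)
s=cv2.imread('pics/side0.png')[130:260,210:340];cv2.imwrite('pics/c5.png',cv2.resize(s,None,fx=4.5,fy=4.5,interpolation=cv2.INTER_CUBIC))
```

```text
(no output)
```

View pics/c4.png

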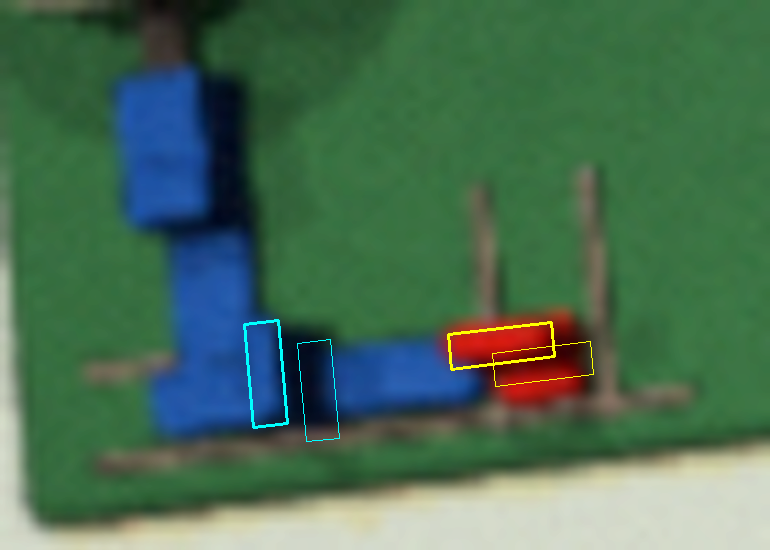

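View pics/c5.png

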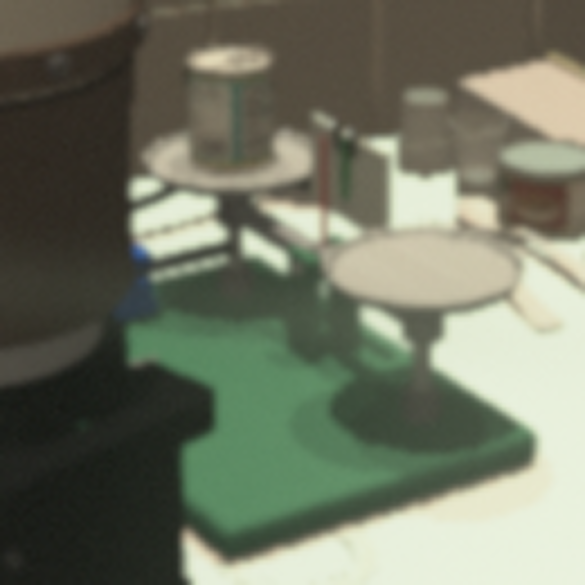

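```bash
cat >> h.py <<'E'
from scipy.spatial.transform import Rotation as Ro
p=np.load('pose.npy')
def bal(x,y,z):
    a=p[2];return np.append(np.array([[np.cos(a),-np.sin(a)],[np.sin(a),np.cos(a)]])@[x,y]+p[:2],z)
def Rt(deg): # tool x world heading deg, pointing down
    a=np.radians(deg);x=np.array([np.cos(a),np.sin(a),0]);z=np.array([0,0,-1.]);return np.c_[x,np.cross(z,x),z]
def plan(pos,Rot,n=1):
    s=r.sense();A=s['ee_rot'];rv=np.degrees(Ro.from_matrix(A.T@Rot).as_rotvec())
    print('from',s['tcp_pos'],'to',pos,'rv',rv,'dist',np.linalg.norm(pos-s['tcp_pos']))
    A_=A
    for i in range(n):
        d=A_.T@(np.asarray(pos)-s['tcp_pos'])/n
        print(np.round(d,4).tolist(),np.round(rv/n,2).tolist())
        A_=A_@Ro.from_rotvec(rv/n,degrees=True).as_matrix()
B=np.degrees(p[2])+180
E
python3 - <<'E'
from h import *
plan(bal(-.162,.03,.20),Rt(B),22)
E
```

```text
from [ 0.2304 -0.5804  0.2216] to [0.4592 0.0942 0.2   ] rv [ 0.112  -0.0198 14.4762] dist 0.7127031831946264
[-0.021, 0.0247, 0.001] [0.01, -0.0, 0.66]
[-0.0207, 0.0249, 0.001] [0.01, -0.0, 0.66]
[-0.0204, 0.0251, 0.001] [0.01, -0.0, 0.66]
[-0.0201, 0.0254, 0.001] [0.01, -0.0, 0.66]
[-0.0198, 0.0256, 0.001] [0.01, -0.0, 0.66]
[-0.0195, 0.0258, 0.001] [0.01, -0.0, 0.66]
[-0.0192, 0.0261, 0.001] [0.01, -0.0, 0.66]
[-0.0189, 0.0263, 0.001] [0.01, -0.0, 0.66]
[-0.0186, 0.0265, 0.001] [0.01, -0.0, 0.66]
[-0.0183, 0.0267, 0.001] [0.01, -0.0, 0.66]
[-0.018, 0.0269, 0.001] [0.01, -0.0, 0.66]
[-0.0177, 0.0271, 0.001] [0.01, -0.0, 0.66]
[-0.0174, 0.0273, 0.001] [0.01, -0.0, 0.66]
[-0.0171, 0.0275, 0.001] [0.01, -0.0, 0.66]
[-0.0168, 0.0277, 0.001] [0.01, -0.0, 0.66]
[-0.0164, 0.0279, 0.001] [0.01, -0.0, 0.66]
[-0.0161, 0.0281, 0.001] [0.01, -0.0, 0.66]
[-0.0158, 0.0283, 0.001] [0.01, -0.0, 0.66]
[-0.0155, 0.0284, 0.001] [0.01, -0.0, 0.66]
[-0.0151, 0.0286, 0.001] [0.01, -0.0, 0.66]
[-0.0148, 0.0288, 0.001] [0.01, -0.0, 0.66]
[-0.0145, 0.029, 0.001] [0.01, -0.0, 0.66]
```

Emit:
{"name": "carry_out", "arguments": {
  "commands": [
    [[-0.021,0.025,0.001],[0,0,0.7],0],
    [[-0.021,0.025,0.001],[0,0,0.7],0],
    [[-0.02,0.025,0.001],[0,0,0.7],0],
    [[-0.02,0.025,0.001],[0,0,0.7],0],
    [[-0.02,0.026,0.001],[0,0,0.7],0],
    [[-0.02,0.026,0.001],[0,0,0.7],0],
    [[-0.019,0.026,0.001],[0,0,0.7],0],
    [[-0.019,0.026,0.001],[0,0,0.7],0],
    [[-0.019,0.026,0.001],[0,0,0.7],0],
    [[-0.018,0.027,0.001],[0,0,0.7],0],
    [[-0.018,0.027,0.001],[0,0,0.7],0],
    [[-0.018,0.027,0.001],[0,0,0.7],0]
  ]
}}

```text
time_s: 1.1
tcp_pos: [0.359, -0.2011, 0.203]
ee_rot: [[-0.978, -0.209, -0.009], [-0.209, 0.978, 0.009], [0.007, 0.011, -1.0]]
wrist_force: [-0.1, 0.6, -1.4]
gripper_width: 0.172
```

Run:
```python
from h import *
plan(bal(-.162,.03,.20),Rt(B),12);print(r.sense()['time_s'])
```

```text
from [ 0.359  -0.2011  0.203 ] to [0.4592 0.0942 0.2   ] rv [ 0.6102 -0.4101  4.8958] dist 0.31184403215098344
[-0.0133, 0.0223, 0.0004] [0.05, -0.03, 0.41]
[-0.0131, 0.0224, 0.0004] [0.05, -0.03, 0.41]
[-0.013, 0.0225, 0.0004] [0.05, -0.03, 0.41]
[-0.0128, 0.0226, 0.0004] [0.05, -0.03, 0.41]
[-0.0127, 0.0227, 0.0004] [0.05, -0.03, 0.41]
[-0.0125, 0.0228, 0.0003] [0.05, -0.03, 0.41]
[-0.0123, 0.0229, 0.0003] [0.05, -0.03, 0.41]
[-0.0122, 0.023, 0.0003] [0.05, -0.03, 0.41]
[-0.012, 0.023, 0.0003] [0.05, -0.03, 0.41]
[-0.0118, 0.0231, 0.0003] [0.05, -0.03, 0.41]
[-0.0117, 0.0232, 0.0003] [0.05, -0.03, 0.41]
[-0.0115, 0.0233, 0.0003] [0.05, -0.03, 0.41]
1.1
```

Emit:
{"name": "carry_out", "arguments": {
  "commands": [
    [[-0.017,0.03,0],[0,0,0.5],0],
    [[-0.017,0.03,0],[0,0,0.5],0],
    [[-0.017,0.03,0],[0,0,0.5],0],
    [[-0.017,0.03,0],[0,0,0.5],0],
    [[-0.017,0.03,0],[0,0,0.5],0],
    [[-0.017,0.03,0],[0,0,0.5],0],
    [[-0.016,0.03,0],[0,0,0.5],0],
    [[-0.016,0.03,0],[0,0,0.5],0],
    [[-0.016,0.03,0],[0,0,0.5],0],
    [[0,0,0],[0,0,0],0]
  ]
}}

```text
time_s: 1.93
tcp_pos: [0.4605, 0.1109, 0.2037]
ee_rot: [[-0.991, -0.133, -0.009], [-0.133, 0.991, 0.011], [0.008, 0.012, -1.0]]
wrist_force: [-0.8, 0.3, 0.6]
gripper_width: 0.007
```

Run:
```python
from h import *
plan(bal(-.162,.03,.062),Rt(B),5);print(r.sense()['time_s'])
cap('top','top1');cap('side','side1')
```

```text
from [0.4605 0.1109 0.2037] to [0.4592 0.0942 0.062 ] rv [ 0.6914 -0.4351  0.4787] dist 0.14270078814605872
[0.0005, -0.0036, 0.0283] [0.14, -0.09, 0.1]
[0.0005, -0.0035, 0.0283] [0.14, -0.09, 0.1]
[0.0006, -0.0035, 0.0283] [0.14, -0.09, 0.1]
[0.0006, -0.0034, 0.0283] [0.14, -0.09, 0.1]
[0.0006, -0.0033, 0.0283] [0.14, -0.09, 0.1]
1.9333
```

View pics/side1.png

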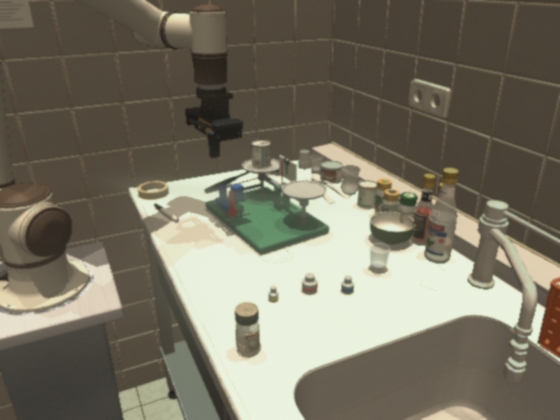

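The whole scene is clear now: red knob near (232,203), blue knob near (238,190), weights near (273,293), (310,283) and (347,284), jar at (247,328), glass at (379,256). I'll check my estimates by projecting them onto this view.

Run:
```python
from h import *
c=dict(np.load('pics/side1.npz'));a=cv2.imread('pics/side1.png')
def view(x0,y0,x1,y1,k,pts,n):
    b=cv2.resize(a[y0:y1,x0:x1],None,fx=k,fy=k,interpolation=cv2.INTER_CUBIC)
    for q in pts:
        u=((proj(c,np.array(q))-[x0,y0]+.5)*k).astype(int);cv2.drawMarker(b,tuple(int(v) for v in u),(0,255,0),0,10,1)
    cv2.imwrite('pics/'+n,b)
view(200,140,340,250,5,[bal(-.125,.03,.099),bal(-.125,.085,.099),bal(.02,-.11,.12),bal(.02,.11,.12),bal(-.15,-.165,.025),bal(-.15,.165,.025),bal(.07,-.165,.025)],'d1.png')
view(260,230,400,310,5,[[.5383,-.2788,.042],[.6117,-.3138,.038],[.4501,-.2738,.034]],'d2.png')
```

```text
(no output)
```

View pics/d1.png

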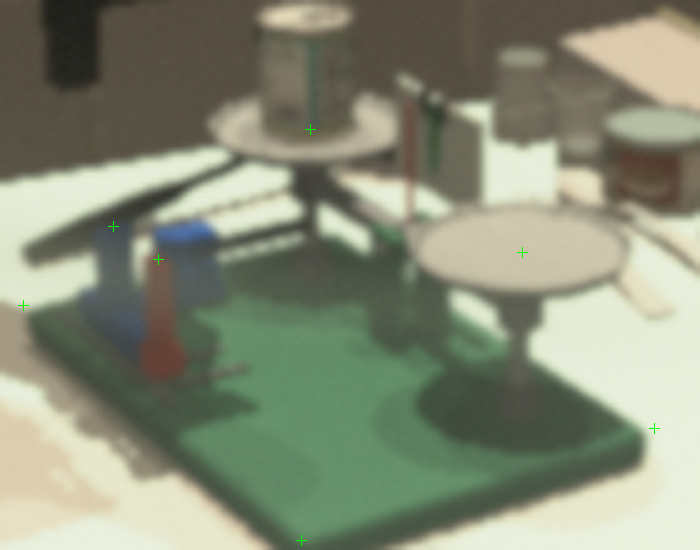

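View pics/d2.png

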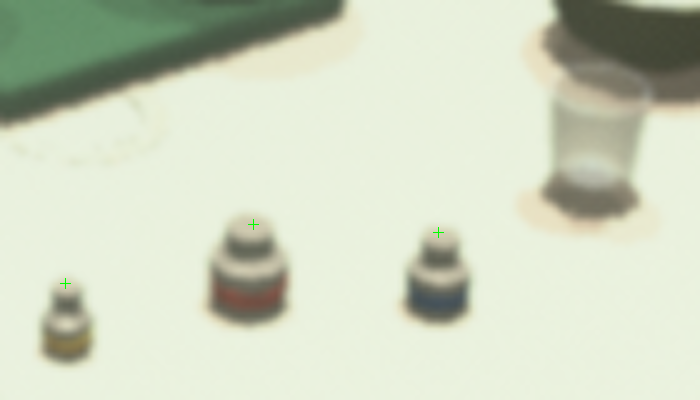

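The marks fall on the knobs, pans and weight tops within about 2 mm. Next I descend in front of the red knob.

Emit:
{"name": "carry_out", "arguments": {
  "commands": [
    [[0.001,-0.005,0.027],[0.2,-0.1,0.1],0],
    [[0.001,-0.005,0.03],[0.2,-0.1,0.1],0],
    [[0.001,-0.004,0.03],[0.2,-0.1,0.1],0],
    [[0.001,-0.003,0.03],[0,0,0.1],0],
    [[0,0,0.015],[0,0,0],0],
    [[0,0,0],[0,0,0],0]
  ]
}}

```text
time_s: 2.53
tcp_pos: [0.454, 0.085, 0.0688]
ee_rot: [[-0.993, -0.119, -0.001], [-0.119, 0.993, 0.002], [0.001, 0.002, -1.0]]
wrist_force: [0.3, -0.1, -0.3]
gripper_width: 0.007
```

Run:
```python
from h import *
plan(bal(-.162,.03,.065),Rt(B),1);plan(bal(-.108,.03,.065),Rt(B),6);cap('side','side2')
```

```text
from [0.454  0.085  0.0688] to [0.4592 0.0942 0.065 ] rv [ 0.0992 -0.0697 -0.3374] dist 0.011215328179681901
[-0.0062, 0.0086, 0.0038] [0.1, -0.07, -0.34]
from [0.454  0.085  0.0688] to [0.5127 0.101  0.065 ] rv [ 0.0992 -0.0697 -0.3374] dist 0.06094594129849527
[-0.01, 0.0015, 0.0006] [0.02, -0.01, -0.06]
[-0.01, 0.0015, 0.0006] [0.02, -0.01, -0.06]
[-0.01, 0.0015, 0.0006] [0.02, -0.01, -0.06]
[-0.01, 0.0015, 0.0006] [0.02, -0.01, -0.06]
[-0.01, 0.0014, 0.0006] [0.02, -0.01, -0.06]
[-0.01, 0.0014, 0.0006] [0.02, -0.01, -0.06]
```

View pics/side2.png

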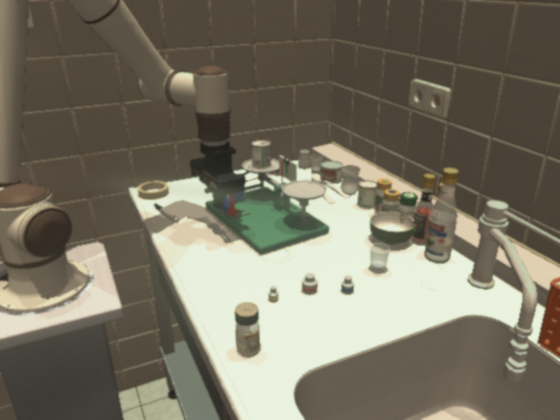

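Emit:
{"name": "carry_out", "arguments": {
  "commands": [
    [[-0.01,0.004,0.002],[0,0,-0.2],0],
    [[-0.01,0.003,0.001],[0,0,-0.1],0],
    [[-0.01,0.002,0],[0,0,0],0],
    [[-0.01,0,0],[0,0,0],0],
    [[-0.008,0,0],[0,0,0],0],
    [[0,0,0],[0,0,0],0]
  ]
}}

```text
time_s: 3.08
tcp_pos: [0.5055, 0.1002, 0.0717]
ee_rot: [[-0.992, -0.123, 0.001], [-0.123, 0.992, 0.003], [-0.002, 0.003, -1.0]]
wrist_force: [0.1, -0.0, -0.4]
gripper_width: 0.005
```

Run:
```python
from h import *
plan(bal(-.108,.03,.065),Rt(B),1);print(r.sense()['wrist_force']);cap('top','top3')
```

```text
from [0.5055 0.1002 0.0717] to [0.5127 0.101  0.065 ] rv [ 0.181   0.0938 -0.1115] dist 0.009844041800206487
[-0.0072, -0.0001, 0.0067] [0.18, 0.09, -0.11]
[ 0.1302 -0.0022 -0.4014]
```

Emit:
{"name": "carry_out", "arguments": {
  "commands": [
    [[-0.006,0,0.003],[0,0,0],0],
    [[-0.005,0,0.002],[0,0,0],0],
    [[-0.003,0,0],[0,0,0],0]
  ]
}}

```text
time_s: 3.38
tcp_pos: [0.5109, 0.0995, 0.0673]
ee_rot: [[-0.993, -0.121, -0.017], [-0.121, 0.993, -0.002], [0.017, 0.0, -1.0]]
wrist_force: [-9.5, 2.7, 4.4]
gripper_width: 0.005
```

Run:
```python
from h import *
plan(bal(-.108,.03,.065),Rt(B),1);print(r.sense()['wrist_force']);cap('side','side3')
a=cv2.imread('pics/side3.png');cv2.imwrite('pics/d3.png',cv2.resize(a[140:250,180:320],None,fx=5,fy=5))
```

```text
from [0.5109 0.0995 0.0673] to [0.5127 0.101  0.065 ] rv [ 0.0086 -0.9713 -0.2131] dist 0.00328937606812293
[-0.002, 0.0013, 0.0023] [0.01, -0.97, -0.21]
[-9.4516  2.6756  4.4295]
```

View pics/d3.png

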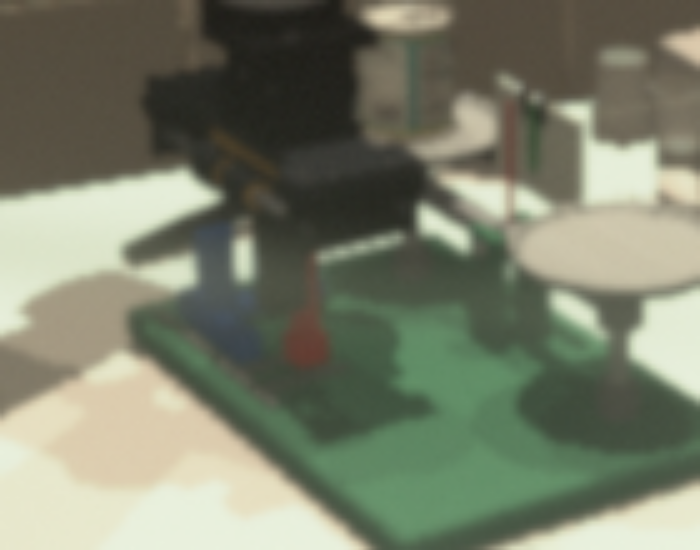

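Force rose to about 10 N, so the lock is at its end stop. I'll back off and go round to the left of the blue knob.

Emit:
{"name": "carry_out", "arguments": {
  "commands": [
    [[0.015,0,0],[0,-0.5,0],0],
    [[0.015,0,-0.015],[0,-0.5,0],0],
    [[0,0,-0.03],[0,0,0],0],
    [[0,0.01,-0.02],[0,0,0],0],
    [[0,0.025,0],[0,0,0],0],
    [[0,0.025,0],[0,0,0],0],
    [[0,0.025,0],[0,0,0],0],
    [[0,0.012,0],[0,0,0],0],
    [[0,0,0],[0,0,0],0]
  ]
}}

```text
time_s: 4.18
tcp_pos: [0.4758, 0.2002, 0.1421]
ee_rot: [[-0.992, -0.123, 0.022], [-0.122, 0.992, 0.013], [-0.024, 0.01, -1.0]]
wrist_force: [0.1, 0.7, 0.2]
gripper_width: 0.006
```

Run:
```python
from h import *
plan(bal(-.127,.124,.064),Rt(B),3);print(r.sense()['wrist_force']);cap('top','top4')
a=cv2.imread('pics/top4.png');cv2.imwrite('pics/d4.png',cv2.resize(a[130:250,130:300],None,fx=4,fy=4))
```

```text
from [0.4758 0.2002 0.1421] to [0.4822 0.1919 0.064 ] rv [ 0.5833  1.3686 -0.1299] dist 0.07874390424340987
[-0.0011, -0.0033, 0.026] [0.19, 0.46, -0.04]
[-0.0013, -0.0032, 0.026] [0.19, 0.46, -0.04]
[-0.0015, -0.0031, 0.026] [0.19, 0.46, -0.04]
[0.0615 0.6619 0.1612]
```

View pics/d4.png

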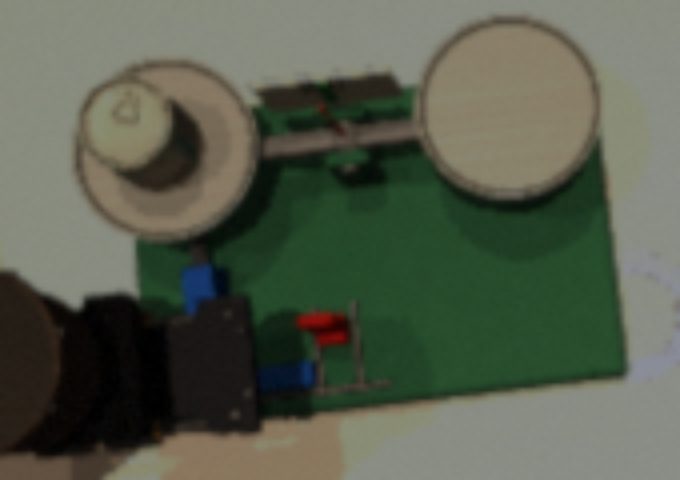

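The red slide is fully away. Now I descend left of the blue knob.

Emit:
{"name": "carry_out", "arguments": {
  "commands": [
    [[-0.001,-0.001,0.025],[0.2,0.5,0],0],
    [[-0.002,-0.001,0.026],[0.2,0.5,0],0],
    [[-0.002,-0.001,0.02],[0.2,0.4,0],0],
    [[0,0,0.003],[0,0,0],0]
  ]
}}

```text
time_s: 4.57
tcp_pos: [0.4856, 0.1974, 0.0689]
ee_rot: [[-0.992, -0.123, 0.007], [-0.123, 0.992, 0.004], [-0.007, 0.004, -1.0]]
wrist_force: [-0.3, -0.0, -1.3]
gripper_width: 0.01
```

Run:
```python
from h import *
plan(bal(-.127,.061,.066),Rt(B),6);print(r.sense()['wrist_force']);
```

```text
from [0.4856 0.1974 0.0689] to [0.49   0.1294 0.066 ] rv [ 0.2027  0.4061 -0.1208] dist 0.06827775753620892
[0.0007, -0.0114, 0.0004] [0.03, 0.07, -0.02]
[0.0007, -0.0114, 0.0004] [0.03, 0.07, -0.02]
[0.0007, -0.0114, 0.0005] [0.03, 0.07, -0.02]
[0.0007, -0.0114, 0.0005] [0.03, 0.07, -0.02]
[0.0007, -0.0113, 0.0005] [0.03, 0.07, -0.02]
[0.0007, -0.0113, 0.0005] [0.03, 0.07, -0.02]
[-0.3074 -0.0245 -1.3215]
```

Emit:
{"name": "carry_out", "arguments": {
  "commands": [
    [[0.001,-0.011,0.001],[0,0.2,0],0],
    [[0.001,-0.011,0.001],[0,0.2,0],0],
    [[0.001,-0.011,0],[0,0,0],0],
    [[0.001,-0.011,0],[0,0,0],0],
    [[0.001,-0.011,0],[0,0,0],0],
    [[0,-0.008,0],[0,0,0],0],
    [[0,0,0],[0,0,0],0]
  ]
}}

```text
time_s: 5.15
tcp_pos: [0.4918, 0.1293, 0.0699]
ee_rot: [[-0.993, -0.12, 0.009], [-0.12, 0.993, 0.012], [-0.01, 0.011, -1.0]]
wrist_force: [-0.8, 5.8, -2.9]
gripper_width: 0.005
```

Run:
```python
from h import *
plan(bal(-.127,.061,.066),Rt(B),1);print(r.sense()['wrist_force']);
```

```text
from [0.4918 0.1293 0.0699] to [0.49   0.1294 0.066 ] rv [ 0.6273  0.5892 -0.2709] dist 0.004253808848304265
[0.0018, 0.0003, 0.0039] [0.63, 0.59, -0.27]
[-0.7911  5.7703 -2.8838]
```

One more small push to make sure it is at the stop, then back off and look.

Emit:
{"name": "carry_out", "arguments": {
  "commands": [
    [[0,-0.003,0],[0,0,0],0],
    [[0,-0.002,0],[0,0,0],0],
    [[0,0.015,0],[0.5,0.5,0],0],
    [[0,0.01,-0.02],[0,0,0],0],
    [[0.01,0,-0.035],[0,0,0],0],
    [[0.01,0,-0.035],[0,0,0],0.05],
    [[0,-0.01,-0.035],[0,0,0],0.05],
    [[0,-0.03,-0.01],[0,0,0],0.05],
    [[0,-0.03,0],[0,0,0],0.05],
    [[0,-0.03,0],[0,0,0],0.05]
  ]
}}

```text
time_s: 5.98
tcp_pos: [0.4773, 0.0454, 0.2149]
ee_rot: [[-0.992, -0.124, 0.001], [-0.124, 0.992, 0.003], [-0.002, 0.003, -1.0]]
wrist_force: [1.2, -0.0, 0.6]
gripper_width: 0.299
```

Run:
```python
from h import *
print(r.sense()['tcp_pos']);
c=cap('side','side5');cap('top','top5')
a=cv2.imread('pics/side5.png');cv2.imwrite('pics/d5.png',cv2.resize(a[110:250,180:340],None,fx=4,fy=4))
a=cv2.imread('pics/top5.png');cv2.imwrite('pics/d6.png',cv2.resize(a[130:250,130:300],None,fx=4,fy=4))
```

```text
[0.4773 0.0454 0.2149]
```

View pics/d5.png

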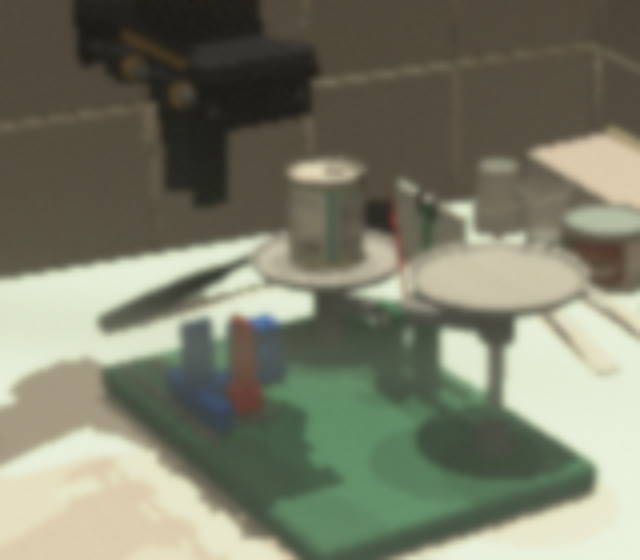

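View pics/d6.png

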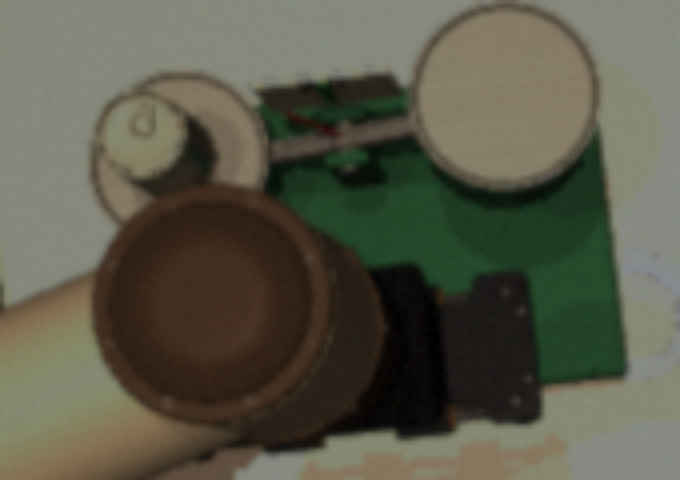

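Run:
```python
from h import *
c=dict(np.load('pics/side5.npz'))
for q in (bal(-.125,.045,.099),bal(-.125,.055,.099),bal(-.097,.03,.099),bal(.02,-.11,.15),bal(.02,.11,.09)): print((proj(c,q)-[180,110])*4)
plan(np.array([.5383,-.2788,.14]),Rt(B),11)
```

```text
[194.5421 318.3444]
[187.9785 313.5316]
[240.5543 316.848 ]
[496.9438 278.1063]
[327.5093 258.8733]
from [0.4768 0.0432 0.2141] to [ 0.5383 -0.2788  0.14  ] rv [ 0.1089 -0.033  -0.3868] dist 0.33610801630798937
[-0.0021, -0.0297, 0.0067] [0.01, -0.0, -0.04]
[-0.0021, -0.0297, 0.0067] [0.01, -0.0, -0.04]
[-0.0021, -0.0297, 0.0067] [0.01, -0.0, -0.04]
[-0.002, -0.0297, 0.0067] [0.01, -0.0, -0.04]
[-0.002, -0.0297, 0.0067] [0.01, -0.0, -0.04]
[-0.002, -0.0297, 0.0067] [0.01, -0.0, -0.04]
[-0.002, -0.0297, 0.0067] [0.01, -0.0, -0.04]
[-0.002, -0.0297, 0.0067] [0.01, -0.0, -0.04]
[-0.002, -0.0297, 0.0067] [0.01, -0.0, -0.04]
[-0.0019, -0.0297, 0.0067] [0.01, -0.0, -0.04]
[-0.0019, -0.0297, 0.0067] [0.01, -0.0, -0.04]
```

Both slides are at their stops and the pan has sunk, so next is the 200 g weight.

Emit:
{"name": "carry_out", "arguments": {
  "commands": [
    [[-0.002,-0.03,0.004],[0,0,0],0.06],
    [[-0.002,-0.03,0.004],[0,0,0],0.06],
    [[-0.002,-0.03,0.006],[0,0,0],0.06],
    [[-0.002,-0.03,0.006],[0,0,0],0.06],
    [[-0.002,-0.03,0.007],[0,0,0],0.06],
    [[-0.002,-0.03,0.007],[0,0,0],0.06],
    [[-0.002,-0.03,0.007],[0,0,0],0.06],
    [[-0.002,-0.03,0.007],[0,0,0],0.06],
    [[-0.002,-0.03,0.007],[0,0,0],0.06],
    [[-0.002,-0.025,0.007],[0,0,0],0.06],
    [[-0.002,-0.01,0.007],[0,0,0],0.06],
    [[0,0,0],[0,0,0],0.06]
  ]
}}

```text
time_s: 7.08
tcp_pos: [0.529, -0.2754, 0.1446]
ee_rot: [[-0.993, -0.119, -0.011], [-0.119, 0.993, -0.002], [0.011, -0.001, -1.0]]
wrist_force: [-0.7, 0.3, -0.4]
gripper_width: 0.691
```

Run:
```python
from h import *
plan(np.array([.5383,-.2788,.06]),Rt(B),3);print(r.sense()['gripper_width']*87)
cap('side','side6')
a=cv2.imread('pics/side6.png');cv2.imwrite('pics/d7.png',cv2.resize(a[150:350,220:420],None,fx=3,fy=3))
```

```text
from [ 0.529  -0.2754  0.1446] to [ 0.5383 -0.2788  0.06  ] rv [-0.0582 -0.6568 -0.3099] dist 0.08513520081217399
[-0.0033, -0.0015, 0.0282] [-0.02, -0.22, -0.1]
[-0.0032, -0.0015, 0.0282] [-0.02, -0.22, -0.1]
[-0.003, -0.0015, 0.0282] [-0.02, -0.22, -0.1]
60.09296543932159
```

View pics/d7.png

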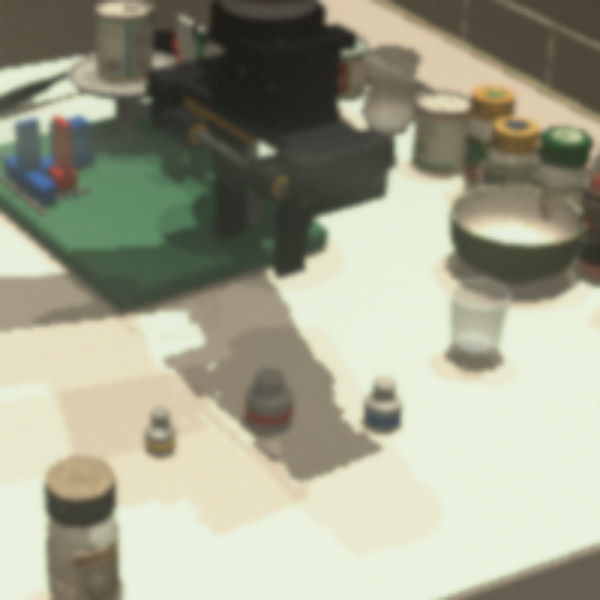

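Emit:
{"name": "carry_out", "arguments": {
  "commands": [
    [[-0.004,-0.001,0.025],[0,-0.3,-0.2],0.06],
    [[-0.004,-0.001,0.028],[0,-0.3,-0.1],0.06],
    [[-0.003,0,0.025],[0,0,0],0.06],
    [[0,0,0],[0,0,0],0.06]
  ]
}}

```text
time_s: 7.47
tcp_pos: [0.5411, -0.2726, 0.0696]
ee_rot: [[-0.992, -0.129, 0.006], [-0.129, 0.992, -0.003], [-0.005, -0.004, -1.0]]
wrist_force: [-0.9, -0.3, -0.0]
gripper_width: 0.691
```

Run:
```python
from h import *
plan(np.array([.5383,-.2788,.008]),Rt(B),3)
c=cap('side','side7')
a=cv2.imread('pics/side7.png');cv2.imwrite('pics/d8.png',cv2.resize(a[200:350,240:390],None,fx=4,fy=4))
```

```text
from [ 0.5411 -0.2726  0.0696] to [ 0.5383 -0.2788  0.008 ] rv [-0.2245  0.2898  0.2331] dist 0.06193892949328245
[0.0013, -0.0019, 0.0205] [-0.07, 0.1, 0.08]
[0.0013, -0.0019, 0.0205] [-0.07, 0.1, 0.08]
[0.0012, -0.0019, 0.0205] [-0.07, 0.1, 0.08]
```

View pics/d8.png

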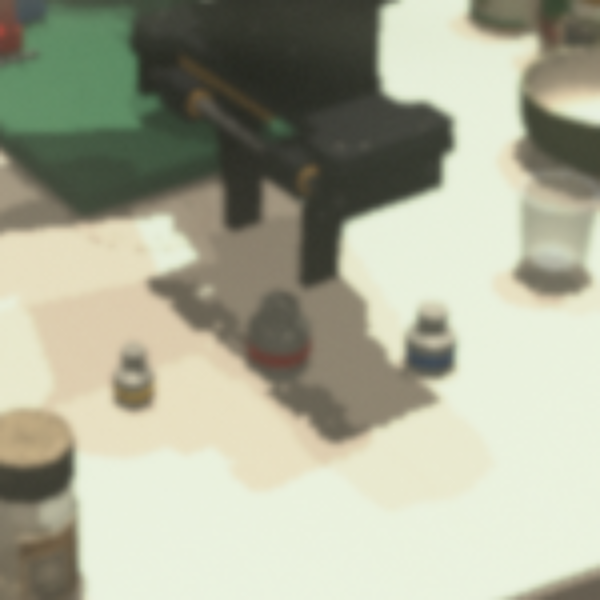

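Emit:
{"name": "carry_out", "arguments": {
  "commands": [
    [[0.002,-0.003,0.015],[0,0.2,0.2],0.06],
    [[0.001,-0.002,0.015],[0,0,0],0.06],
    [[0.001,-0.002,0.01],[0,0,0],0.06],
    [[0,-0.001,0.006],[0,0,0],0.06],
    [[0,0,0.003],[0,0,0],0.06],
    [[0,0,0],[0,0,0],0.06]
  ]
}}

```text
time_s: 8.02
tcp_pos: [0.546, -0.2799, 0.0333]
ee_rot: [[-0.991, -0.135, 0.02], [-0.135, 0.991, -0.011], [-0.018, -0.014, -1.0]]
wrist_force: [-0.3, -0.3, 0.7]
gripper_width: 0.685
```

Run:
```python
from h import *
plan(np.array([.5383,-.2788,.008]),Rt(B),1)
```

```text
from [ 0.546  -0.2799  0.0333] to [ 0.5383 -0.2788  0.008 ] rv [-0.7965  1.031   0.6108] dist 0.026444688572049877
[0.0079, 0.0025, 0.0251] [-0.8, 1.03, 0.61]
```

Emit:
{"name": "carry_out", "arguments": {
  "commands": [
    [[0.008,0.001,0.004],[-0.8,1.0,0.6],0.06],
    [[0.004,0.001,0.008],[-0.5,0.6,0.3],0.06],
    [[0.001,0.001,0.01],[0,0,0],0.06],
    [[0,0,0.006],[0,0,0],0.06]
  ]
}}

```text
time_s: 8.35
tcp_pos: [0.5341, -0.2789, 0.0074]
ee_rot: [[-0.993, -0.119, -0.006], [-0.119, 0.993, 0.007], [0.006, 0.008, -1.0]]
wrist_force: [-0.7, 0.1, -0.2]
gripper_width: 0.686
```

Run:
```python
from h import *
plan(np.array([.5383,-.2788,.008]),Rt(B),1)
```

```text
from [ 0.5341 -0.2789  0.0074] to [ 0.5383 -0.2788  0.008 ] rv [ 0.4601 -0.3152 -0.3371] dist 0.004298977390441572
[-0.0042, -0.0004, -0.0007] [0.46, -0.32, -0.34]
```

Emit:
{"name": "carry_out", "arguments": {
  "commands": [
    [[-0.004,0,-0.002],[0.4,-0.3,-0.3],0.06],
    [[-0.001,0,0],[0,0,0],0.05],
    [[0,0,0],[0,0,0],0.02],
    [[0,0,0],[0,0,0],0.02],
    [[0,0,0],[0,0,0],0.02],
    [[0,0,0],[0,0,0],0.02]
  ]
}}

```text
time_s: 8.85
tcp_pos: [0.5385, -0.2781, 0.0071]
ee_rot: [[-0.992, -0.125, -0.004], [-0.125, 0.992, 0.001], [0.003, 0.002, -1.0]]
wrist_force: [-0.4, 0.7, -0.4]
gripper_width: 0.396
```

Run:
```python
from h import *
plan(np.array([.5383,-.2788,.008]),Rt(B),1);s=r.sense();print(s['gripper_width']*87,s['wrist_force'])
```

```text
from [ 0.5385 -0.2781  0.0071] to [ 0.5383 -0.2788  0.008 ] rv [ 0.0883 -0.1973 -0.003 ] dist 0.0011922004246686707
[0.0003, -0.0007, -0.0009] [0.09, -0.2, -0.0]
34.46079445263035 [-0.4054  0.743  -0.436 ]
```

Gripped at 34.5 mm against the 35 mm body. Lift.

Emit:
{"name": "carry_out", "arguments": {
  "commands": [
    [[0,0,-0.01],[0,0,0],0.02],
    [[0,0,-0.02],[0,0,0],0.02],
    [[0,0,-0.035],[0,0,0],0.02],
    [[0,0,-0.04],[0,0,0],0.02],
    [[0,0,-0.04],[0,0,0],0.02],
    [[0,0,-0.035],[0,0,0],0.02],
    [[0,0,-0.015],[0,0,0],0.02],
    [[0,0,0],[0,0,0],0.02]
  ]
}}

```text
time_s: 9.52
tcp_pos: [0.5354, -0.2776, 0.2113]
ee_rot: [[-0.992, -0.122, -0.013], [-0.123, 0.992, 0.004], [0.013, 0.006, -1.0]]
wrist_force: [0.3, 0.4, -2.1]
gripper_width: 0.394
```

Run:
```python
from h import *
plan(bal(.0,-.11,.21),Rt(B),9);s=r.sense();print(s['gripper_width']*87,s['wrist_force'])
```

```text
from [ 0.5354 -0.2776  0.2113] to [ 0.6374 -0.0245  0.21  ] rv [ 0.3443 -0.7249 -0.1283] dist 0.2729146321720211
[-0.0147, 0.0265, 0.0001] [0.04, -0.08, -0.01]
[-0.0147, 0.0265, 0.0001] [0.04, -0.08, -0.01]
[-0.0147, 0.0265, 0.0001] [0.04, -0.08, -0.01]
[-0.0147, 0.0265, 0.0001] [0.04, -0.08, -0.01]
[-0.0147, 0.0265, 0.0001] [0.04, -0.08, -0.01]
[-0.0147, 0.0265, 0.0001] [0.04, -0.08, -0.01]
[-0.0147, 0.0265, 0.0001] [0.04, -0.08, -0.01]
[-0.0147, 0.0265, 0.0001] [0.04, -0.08, -0.01]
[-0.0147, 0.0265, 0.0001] [0.04, -0.08, -0.01]
34.27176152274306 [ 0.3415  0.4121 -2.1498]
```

Emit:
{"name": "carry_out", "arguments": {
  "commands": [
    [[-0.013,0.024,0],[0,-0.1,0],0.02],
    [[-0.015,0.027,0],[0,-0.1,0],0.02],
    [[-0.015,0.027,0],[0,-0.1,0],0.02],
    [[-0.015,0.027,0],[0,-0.1,0],0.02],
    [[-0.015,0.027,0],[0,-0.1,0],0.02],
    [[-0.015,0.027,0],[0,-0.1,0],0.02],
    [[-0.015,0.027,0],[0,-0.1,0],0.02],
    [[-0.013,0.024,0],[0,0,0],0.02],
    [[-0.008,0.012,0],[0,0,0],0.02],
    [[0,0,0],[0,0,0],0.02],
    [[0,0,0],[0,0,0],0.02]
  ]
}}

```text
time_s: 10.43
tcp_pos: [0.6263, -0.0317, 0.2004]
ee_rot: [[-0.993, -0.114, -0.02], [-0.115, 0.993, 0.01], [0.019, 0.012, -1.0]]
wrist_force: [-0.3, 0.2, -2.1]
gripper_width: 0.391
```

Run:
```python
from h import *
plan(bal(.0,-.11,.158),Rt(B),3)
cap('side','side8')
a=cv2.imread('pics/side8.png');cv2.imwrite('pics/d9.png',cv2.resize(a[110:260,210:360],None,fx=4,fy=4))
```

```text
from [ 0.6263 -0.0317  0.2004] to [ 0.6374 -0.0245  0.158 ] rv [ 0.7096 -1.095  -0.5837] dist 0.0444390364171467
[-0.0042, 0.0018, 0.0141] [0.24, -0.36, -0.19]
[-0.0041, 0.0018, 0.0141] [0.24, -0.36, -0.19]
[-0.0041, 0.0019, 0.0141] [0.24, -0.36, -0.19]
```

View pics/d9.png

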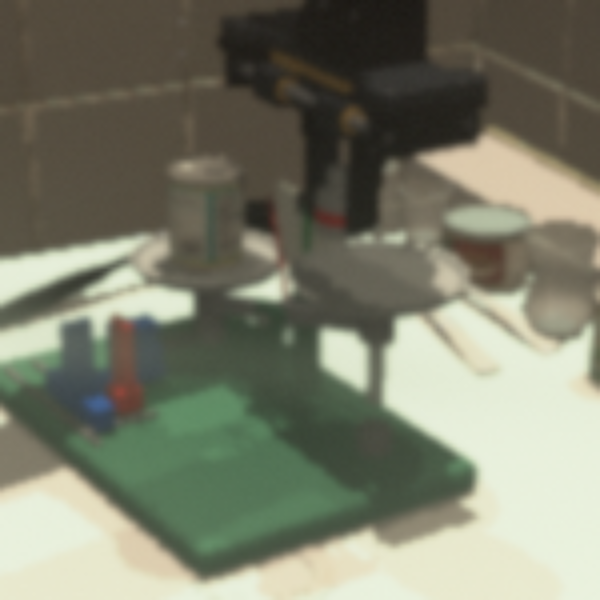

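Emit:
{"name": "carry_out", "arguments": {
  "commands": [
    [[-0.012,0.006,0.002],[0.7,-1.0,-0.5],0.02],
    [[-0.004,0.002,0.008],[0.2,-0.3,-0.2],0.02],
    [[0,0,0.012],[0,0,0],0.02],
    [[0,0,0.005],[0,0,0],0.02]
  ]
}}

```text
time_s: 10.82
tcp_pos: [0.6418, -0.0252, 0.1719]
ee_rot: [[-0.992, -0.123, 0.007], [-0.123, 0.992, -0.004], [-0.007, -0.005, -1.0]]
wrist_force: [-0.9, 0.6, -1.9]
gripper_width: 0.385
```

Run:
```python
from h import *
plan(bal(.0,-.11,.158),Rt(B),1);print(r.sense()['wrist_force'])
```

```text
from [ 0.6418 -0.0252  0.1719] to [ 0.6374 -0.0245  0.158 ] rv [-0.2887  0.3959 -0.1182] dist 0.01460779698612686
[0.0044, 0.0014, 0.0139] [-0.29, 0.4, -0.12]
[-0.8643  0.5872 -1.8858]
```

Emit:
{"name": "carry_out", "arguments": {
  "commands": [
    [[0.004,0,0.006],[-0.3,0.4,0],0.02],
    [[0,0,0.007],[0,0,0],0.02],
    [[0,0,0.004],[0,0,0],0.02],
    [[0,0,0.002],[0,0,0],0.02]
  ]
}}

```text
time_s: 11.15
tcp_pos: [0.637, -0.0275, 0.1501]
ee_rot: [[-0.993, -0.12, -0.002], [-0.12, 0.993, 0.0], [0.002, 0.0, -1.0]]
wrist_force: [0.2, 0.8, 0.0]
gripper_width: 0.389
```

Run:
```python
from h import *
plan(bal(.0,-.11,.157),Rt(B),1);print(r.sense()['wrist_force'])
cap('side','side9')
a=cv2.imread('pics/side9.png');cv2.imwrite('pics/d10.png',cv2.resize(a[130:230,240:350],None,fx=6,fy=6))
```

```text
from [ 0.637  -0.0275  0.1501] to [ 0.6374 -0.0245  0.157 ] rv [ 0.0229 -0.0995 -0.2495] dist 0.007518987303894085
[-0.0007, 0.003, -0.0069] [0.02, -0.1, -0.25]
[0.2283 0.8033 0.0317]
```

View pics/d10.png

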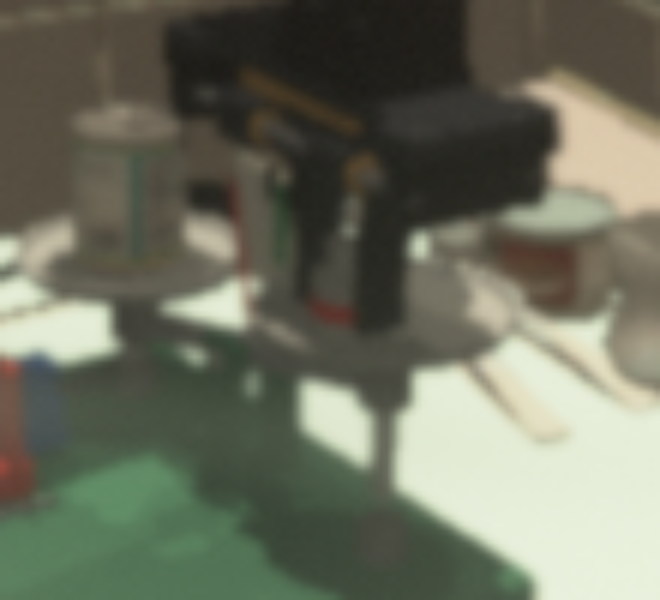

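The weight rests on the pan: the wrist's vertical force went from -1.9 N to 0. Release and rise.

Emit:
{"name": "carry_out", "arguments": {
  "commands": [
    [[0,0,0],[0,0,0],0.055],
    [[0,0,0],[0,0,0],0.055],
    [[0,0,0],[0,0,0],0.055],
    [[0,0,-0.008],[0,0,0],0.055],
    [[0,0,-0.02],[0,0,0],0.055],
    [[0,0,-0.035],[0,0,0],0.055],
    [[0,0,-0.035],[0,0,0],0.055],
    [[0.01,-0.015,0],[0,0,0],0.055],
    [[0.012,-0.025,0],[0,0,0],0.055],
    [[0.012,-0.03,0],[0,0,0],0.055],
    [[0.01,-0.03,0],[0,0,0],0.055],
    [[0.01,-0.03,0],[0,0,0],0.055]
  ]
}}

```text
time_s: 12.2
tcp_pos: [0.6031, -0.1634, 0.2653]
ee_rot: [[-0.991, -0.133, 0.017], [-0.133, 0.991, -0.003], [-0.017, -0.005, -1.0]]
wrist_force: [0.2, -0.0, 0.1]
gripper_width: 0.63
```

Run:
```python
from h import *
s=r.sense();print(s['tcp_pos'],s['time_s'])
c=cap('side','side10');x0,y0,k=230,120,6
a=cv2.imread('pics/side10.png');b=cv2.resize(a[y0:y0+100,x0:x0+120],None,fx=k,fy=k,interpolation=cv2.INTER_CUBIC)
for h,col in((0,(0,255,0)),(.008,(0,0,255)),(.016,(255,0,0))):
    for y,sg in((.11,-1),(-.11,1)):
        t=np.linspace(0,2*np.pi,60)
        P=np.array([(proj(c,bal(.02+.06*np.cos(u),y+.06*np.sin(u),.125+sg*h))-[x0,y0]+.5)*k for u in t]).astype(int)
        cv2.polylines(b,[P],True,col,1)
cv2.imwrite('pics/d11.png',b)
cap('top','top10');a=cv2.imread('pics/top10.png');cv2.imwrite('pics/d12.png',cv2.resize(a[120:250,150:400],None,fx=3,fy=3))
```

```text
[ 0.6031 -0.1634  0.2653] 12.2
```

View pics/d11.png

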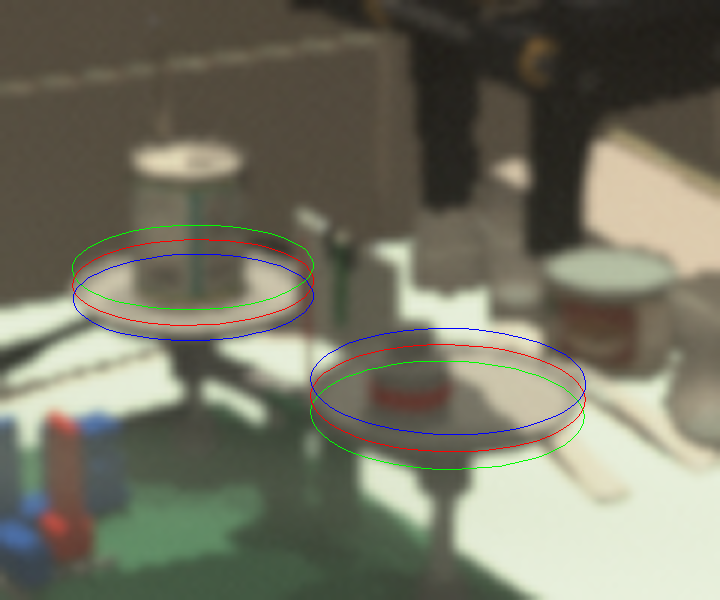

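View pics/d12.png

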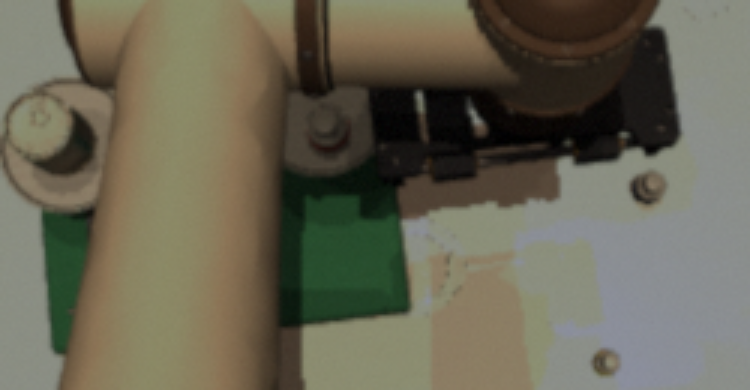

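The 200 g weight stands in the right pan, which sits about 8 to 16 mm high. I'll move clear towards the weights, let it settle and measure again.

Emit:
{"name": "carry_out", "arguments": {
  "commands": [
    [[0.005,-0.02,0.008],[0,0.5,0],0.055],
    [[0.005,-0.025,0.01],[0,0.5,0],0.055],
    [[0.005,-0.025,0.01],[0,0,0],0.055],
    [[0.005,-0.02,0.01],[0,0,0],0.055],
    [[0,-0.01,0.01],[0,0,0],0.055],
    [[0,0,0],[0,0,0],0.055],
    [[0,0,0],[0,0,0],0.055]
  ]
}}

```text
time_s: 12.88
tcp_pos: [0.5976, -0.2721, 0.2229]
ee_rot: [[-0.992, -0.128, 0.011], [-0.128, 0.992, -0.008], [-0.01, -0.009, -1.0]]
wrist_force: [0.8, 0.2, 0.4]
gripper_width: 0.63
```

Run:
```python
from h import *
s=r.sense();print(s['tcp_pos'],s['time_s'])
c=cap('side','side11');x0,y0,k=230,120,6
a=cv2.imread('pics/side11.png');b=cv2.resize(a[y0:y0+100,x0:x0+120],None,fx=k,fy=k,interpolation=cv2.INTER_CUBIC);b=cv2.convertScaleAbs(b,alpha=1.3)
cv2.imwrite('pics/d13.png',b)
for y,sg in((.11,-1),(-.11,1)):
  for h in(0,.004,.008,.012,.016):
    q=[(proj(c,bal(.02+.06*np.cos(u),y+.06*np.sin(u),.125+sg*h))-[x0,y0]+.5)*k for u in np.linspace(0,2*np.pi,90)]
    print(y,h,'rim bottom row',max(v[1] for v in q),'top',min(v[1] for v in q),'left',min(v[0] for v in q))
for d in (0,50,75,100):print(d)
cap('top','top11');a=cv2.imread('pics/top11.png');cv2.imwrite('pics/d14.png',cv2.resize(a[130:200,190:310],None,fx=6,fy=6))
```

```text
[ 0.5976 -0.2721  0.2229] 12.8833
0.11 0 rim bottom row 309.6905072670901 top 224.97751935320105 left 72.25404555023357
0.11 0.004 rim bottom row 317.48730470954 top 232.31511823975075 left 72.55074217156283
0.11 0.008 rim bottom row 325.26455393946395 top 239.63563512649023 left 72.84672190367905
0.11 0.012 rim bottom row 333.02232838204105 top 246.93912959465246 left 73.14198734170742
0.11 0.016 rim bottom row 340.7607010951873 top 254.22566094870405 left 73.43654106826352
-0.11 0 rim bottom row 469.26976423018596 top 361.0101782469573 left 310.9173237234288
-0.11 0.004 rim bottom row 460.6089028761607 top 352.9064772515744 left 310.9082596413816
-0.11 0.008 rim bottom row 451.92321783318374 top 344.78142808104246 left 310.89917072595006
-0.11 0.012 rim bottom row 443.2126022239135 top 336.63494626549897 left 310.89005687493636
-0.11 0.016 rim bottom row 434.476948556584 top 328.46694688885475 left 310.8809179855841
0
50
75
100
```

View pics/d13.png

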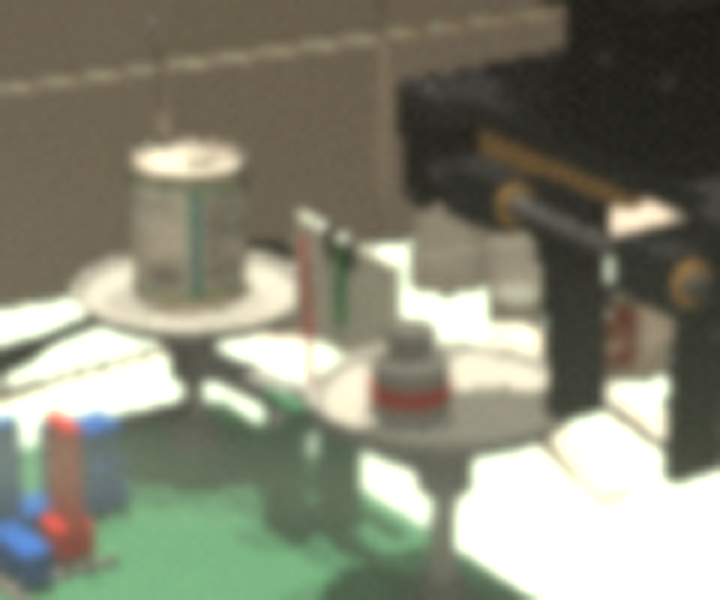

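View pics/d14.png

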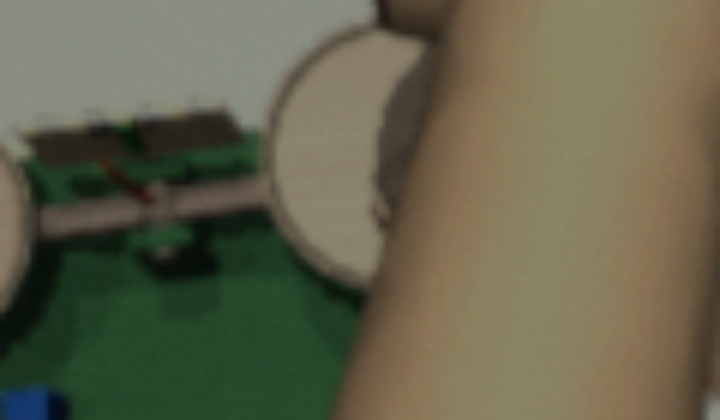

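Run:
```python
from h import *
g=lambda n:cv2.cvtColor(cv2.imread(f'pics/{n}.png'),cv2.COLOR_BGR2GRAY).astype(np.float32)
a,b,f=g('side1'),g('side11'),g('side5');k=8
c=dict(np.load('pics/side11.npz'))
for nm,(x0,y0,x1,y1) in dict(tin=(249,140,274,170),rpan=(284,195,318,205)).items():
  t=cv2.resize(a[y0:y1,x0:x1],None,fx=k,fy=k,interpolation=cv2.INTER_CUBIC)
  for lab,im in(('now',b),('sunk',f)):
    S=cv2.resize(im[y0-12:y1+16,x0-4:x1+4],None,fx=k,fy=k,interpolation=cv2.INTER_CUBIC)
    m=cv2.matchTemplate(S,t,cv2.TM_CCOEFF_NORMED);_,v,_,l=cv2.minMaxLoc(m)
    print(nm,lab,v,l[0]/k-4,l[1]/k-12)
for h in(.008,.016,.03): print(h,proj(c,bal(.02,.11,.15-h))-proj(c,bal(.02,.11,.15)),proj(c,bal(.02,-.11,.12+h))-proj(c,bal(.02,-.11,.12)))
plan(np.array([.4501,-.2738,.06]),Rt(B),7)
```

```text
tin now 0.9936879873275757 0.125 3.375
tin sunk 0.9823179841041565 0.0 9.5
rpan now 0.823483407497406 -0.5 -3.5
rpan sunk 0.7756139039993286 -0.625 -9.625
0.008 [0.0509 2.5556] [ 0.0592 -2.7855]
0.016 [0.1015 5.0988] [ 0.1187 -5.5863]
0.03 [0.1896 9.5198] [  0.2236 -10.5248]
from [ 0.5977 -0.2713  0.2231] to [ 0.4501 -0.2738  0.06  ] rv [-0.5248  0.599   0.2428] dist 0.21997987688650658
[0.0212, 0.0026, 0.0231] [-0.07, 0.09, 0.03]
[0.0212, 0.0025, 0.0231] [-0.07, 0.09, 0.03]
[0.0211, 0.0025, 0.0231] [-0.07, 0.09, 0.03]
[0.0211, 0.0025, 0.0232] [-0.07, 0.09, 0.03]
[0.0211, 0.0024, 0.0232] [-0.07, 0.09, 0.03]
[0.021, 0.0024, 0.0232] [-0.07, 0.09, 0.03]
[0.021, 0.0023, 0.0233] [-0.07, 0.09, 0.03]
```

Template matching puts the pan 10.7 mm down, about 67 g short, so the tin weighs about 267 g. The 50 g weight would leave a residual of about 2.7 mm, so I take that one.

Emit:
{"name": "carry_out", "arguments": {
  "commands": [
    [[0.02,0.002,0.01],[0,0.1,0],0.045],
    [[0.022,0.002,0.015],[0,0.1,0],0.045],
    [[0.022,0.002,0.02],[0,0.1,0],0.045],
    [[0.022,0.002,0.02],[0,0.1,0],0.045],
    [[0.022,0.002,0.02],[0,0,0],0.045],
    [[0.022,0.002,0.02],[0,0,0],0.045],
    [[0.01,0,0.02],[0,0,0],0.045],
    [[0,0,0],[0,0,0],0.045],
    [[0,0,0],[0,0,0],0.045]
  ]
}}

```text
time_s: 13.73
tcp_pos: [0.4626, -0.2708, 0.1013]
ee_rot: [[-0.989, -0.146, 0.025], [-0.146, 0.989, -0.014], [-0.022, -0.018, -1.0]]
wrist_force: [0.7, -0.1, 0.1]
gripper_width: 0.519
```

Run:
```python
from h import *
plan(np.array([.4501,-.2738,.05]),Rt(B),2)
cap('side','side12')
a=cv2.imread('pics/side12.png');cv2.imwrite('pics/d15.png',cv2.resize(a[200:360,190:390],None,fx=4,fy=3.7))
```

```text
from [ 0.4626 -0.2708  0.1013] to [ 0.4501 -0.2738  0.05  ] rv [-0.9896  1.2973  1.2192] dist 0.052880614730565115
[0.007, -0.0001, 0.0255] [-0.49, 0.65, 0.61]
[0.0067, -0.0004, 0.0256] [-0.49, 0.65, 0.61]
```

View pics/d15.png

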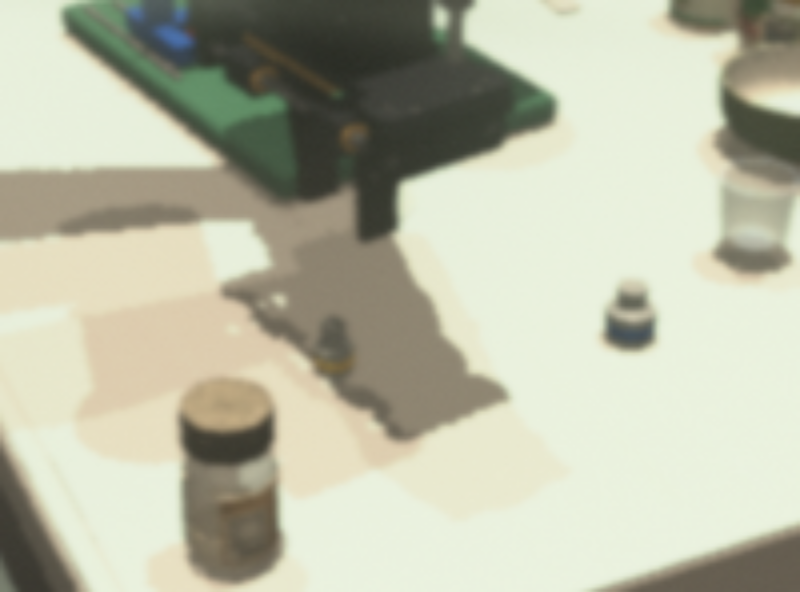

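Emit:
{"name": "carry_out", "arguments": {
  "commands": [
    [[0.012,-0.001,0.01],[-0.8,1.0,1.0],0.045],
    [[0.006,0,0.02],[-0.4,0.5,0.4],0.045],
    [[0,0,0.02],[0,0,0],0.045],
    [[0,0,0.005],[0,0,0],0.045],
    [[0,0,0],[0,0,0],0.045]
  ]
}}

```text
time_s: 14.2
tcp_pos: [0.4534, -0.2755, 0.05]
ee_rot: [[-0.992, -0.123, 0.008], [-0.123, 0.992, 0.001], [-0.008, -0.0, -1.0]]
wrist_force: [0.1, 0.4, 0.3]
gripper_width: 0.515
```

Run:
```python
from h import *
plan(np.array([.4501,-.2738,.006]),Rt(B),1)
```

```text
from [ 0.4534 -0.2755  0.05  ] to [ 0.4501 -0.2738  0.006 ] rv [-0.0207  0.4818 -0.1179] dist 0.0442002063811684
[0.0034, 0.0021, 0.044] [-0.02, 0.48, -0.12]
```

Emit:
{"name": "carry_out", "arguments": {
  "commands": [
    [[0.004,0.002,0.008],[0,0.5,0],0.045],
    [[0.002,0.001,0.015],[0,0.3,0],0.045],
    [[0,0,0.015],[0,0,0],0.045],
    [[0,0,0.005],[0,0,0],0.045],
    [[0,0,0],[0,0,0],0.045]
  ]
}}

```text
time_s: 14.62
tcp_pos: [0.4512, -0.2743, 0.0089]
ee_rot: [[-0.992, -0.124, 0.001], [-0.124, 0.992, -0.004], [-0.0, -0.004, -1.0]]
wrist_force: [-0.0, -0.3, 0.8]
gripper_width: 0.518
```

Run:
```python
from h import *
plan(np.array([.4501,-.2738,.006]),Rt(B),1)
```

```text
from [ 0.4512 -0.2743  0.0089] to [ 0.4501 -0.2738  0.006 ] rv [-0.2402  0.0252 -0.0622] dist 0.0031357953961841864
[0.001, 0.0006, 0.0029] [-0.24, 0.03, -0.06]
```

Emit:
{"name": "carry_out", "arguments": {
  "commands": [
    [[0.001,0.001,0.003],[-0.2,0,0],0.045],
    [[0,0,0],[0,0,0],0.03],
    [[0,0,0],[0,0,0],0.01],
    [[0,0,0],[0,0,0],0.01],
    [[0,0,0],[0,0,0],0.01],
    [[0,0,0],[0,0,0],0.01]
  ]
}}

```text
time_s: 15.12
tcp_pos: [0.4525, -0.274, 0.009]
ee_rot: [[-0.992, -0.124, 0.006], [-0.124, 0.992, -0.002], [-0.006, -0.003, -1.0]]
wrist_force: [0.8, -1.6, -0.4]
gripper_width: 0.235
```

Run:
```python
from h import *
s=r.sense();print(s['gripper_width']*87,s['tcp_pos'],s['wrist_force'])
```

```text
20.432634609488133 [ 0.4525 -0.274   0.009 ] [ 0.7582 -1.5567 -0.4449]
```

Gripped on the body at 20.4 mm. Lift.

Emit:
{"name": "carry_out", "arguments": {
  "commands": [
    [[0,0,-0.01],[0,0,0],0.01],
    [[0,0,-0.02],[0,0,0],0.01],
    [[0,0,-0.035],[0,0,0],0.01],
    [[0,0,-0.04],[0,0,0],0.01],
    [[0,0,-0.04],[0,0,0],0.01],
    [[0,0,-0.04],[0,0,0],0.01],
    [[0,0,-0.02],[0,0,0],0.01],
    [[0,0,0],[0,0,0],0.01]
  ]
}}

```text
time_s: 15.78
tcp_pos: [0.4486, -0.2736, 0.2277]
ee_rot: [[-0.992, -0.124, 0.002], [-0.124, 0.992, -0.003], [-0.002, -0.003, -1.0]]
wrist_force: [0.3, 0.4, -0.0]
gripper_width: 0.235
```

Run:
```python
from h import *
plan(bal(.046,-.11,.21),Rt(B),12);s=r.sense();print(s['gripper_width']*87,s['wrist_force'])
cap('side','side13');a=cv2.imread('pics/side13.png');cv2.imwrite('pics/d16.png',cv2.resize(a[100:340,190:390],None,fx=2.5,fy=2.5))
c=dict(np.load('pics/side13.npz'))
```

```text
from [ 0.4486 -0.2736  0.2277] to [ 0.683  -0.0187  0.21  ] rv [-0.1596  0.1023 -0.0533] dist 0.3467221042867074
[-0.022, 0.0187, 0.0015] [-0.01, 0.01, -0.0]
[-0.022, 0.0187, 0.0015] [-0.01, 0.01, -0.0]
[-0.022, 0.0187, 0.0015] [-0.01, 0.01, -0.0]
[-0.022, 0.0187, 0.0015] [-0.01, 0.01, -0.0]
[-0.022, 0.0187, 0.0015] [-0.01, 0.01, -0.0]
[-0.022, 0.0187, 0.0015] [-0.01, 0.01, -0.0]
[-0.022, 0.0187, 0.0015] [-0.01, 0.01, -0.0]
[-0.022, 0.0187, 0.0015] [-0.01, 0.01, -0.0]
[-0.022, 0.0186, 0.0015] [-0.01, 0.01, -0.0]
[-0.022, 0.0186, 0.0015] [-0.01, 0.01, -0.0]
[-0.022, 0.0186, 0.0015] [-0.01, 0.01, -0.0]
[-0.022, 0.0186, 0.0015] [-0.01, 0.01, -0.0]
20.43028245225131 [ 0.3107  0.3805 -0.0139]
```

View pics/d16.png

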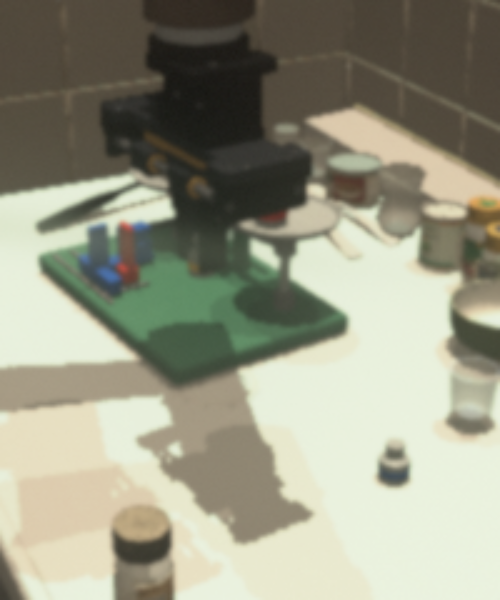

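Emit:
{"name": "carry_out", "arguments": {
  "commands": [
    [[-0.02,0.017,0],[0,0,0],0.01],
    [[-0.022,0.019,0],[0,0,0],0.01],
    [[-0.022,0.019,0],[0,0,0],0.01],
    [[-0.022,0.019,0],[0,0,0],0.01],
    [[-0.022,0.019,0],[0,0,0],0.01],
    [[-0.022,0.019,0],[0,0,0],0.01],
    [[-0.022,0.019,0],[0,0,0],0.01],
    [[-0.022,0.019,0],[0,0,0],0.01],
    [[-0.022,0.019,0],[0,0,0],0.01],
    [[-0.02,0.016,0],[0,0,0],0.01],
    [[-0.01,0.008,0],[0,0,0],0.01],
    [[0,0,0],[0,0,0],0.01]
  ]
}}

```text
time_s: 16.83
tcp_pos: [0.6445, -0.0429, 0.2064]
ee_rot: [[-0.993, -0.115, -0.034], [-0.115, 0.993, 0.004], [0.033, 0.008, -0.999]]
wrist_force: [-0.2, -1.3, -1.0]
gripper_width: 0.236
```

Run:
```python
from h import *
plan(bal(.046,-.11,.20),Rt(B),1);s=r.sense();print(s['gripper_width']*87,s['wrist_force'])
```

```text
from [ 0.6445 -0.0429  0.2064] to [ 0.683  -0.0187  0.2   ] rv [ 0.4387 -1.904  -0.5348] dist 0.04591481287808756
[-0.0413, 0.0195, 0.0052] [0.44, -1.9, -0.53]
20.55772288723641 [-0.1843 -1.3081 -0.9665]
```

Emit:
{"name": "carry_out", "arguments": {
  "commands": [
    [[-0.02,0.01,0],[0.4,-1.5,-0.5],0.01],
    [[-0.02,0.009,0],[0.2,-1.0,-0.2],0.01],
    [[-0.006,0.003,0],[0,0,0],0.01],
    [[0,0,0],[0,0,0],0.01],
    [[0,0,0],[0,0,0],0.01]
  ]
}}

```text
time_s: 17.25
tcp_pos: [0.6846, -0.0164, 0.2]
ee_rot: [[-0.992, -0.126, 0.0], [-0.126, 0.992, -0.003], [0.0, -0.003, -1.0]]
wrist_force: [0.5, -0.3, -0.6]
gripper_width: 0.235
```

Run:
```python
from h import *
plan(bal(.046,-.11,.16),Rt(B),1);s=r.sense();print(s['gripper_width']*87,s['wrist_force'])
cap('side','side14');a=cv2.imread('pics/side14.png');cv2.imwrite('pics/d17.png',cv2.resize(a[120:220,230:350],None,fx=6,fy=6))
cap('top','top14')
```

```text
from [ 0.6846 -0.0164  0.2   ] to [ 0.683  -0.0187  0.16  ] rv [-0.1588 -0.0115  0.0788] dist 0.04008688913854456
[0.0019, -0.002, 0.04] [-0.16, -0.01, 0.08]
20.44402682090067 [ 0.4921 -0.2662 -0.5913]
```

View pics/d17.png

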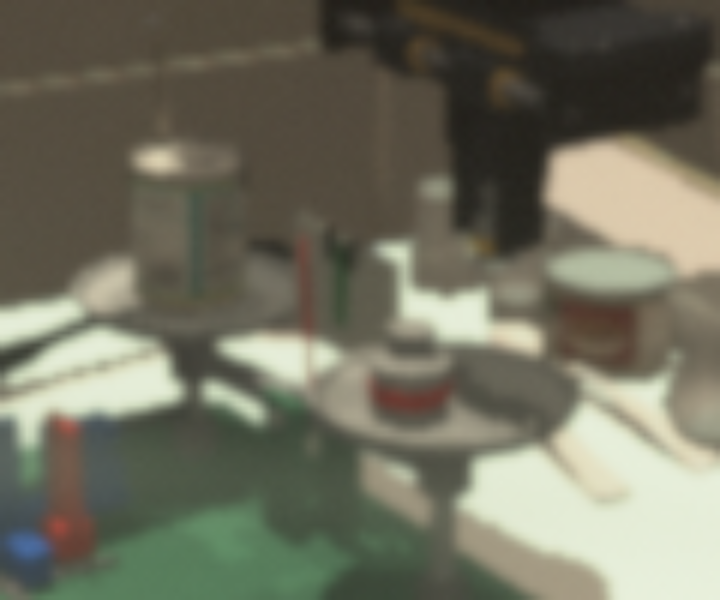

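Emit:
{"name": "carry_out", "arguments": {
  "commands": [
    [[0.002,-0.002,0.008],[-0.1,0,0],0.01],
    [[0,0,0.015],[0,0,0],0.01],
    [[0,0,0.018],[0,0,0],0.01],
    [[0,0,0.01],[0,0,0],0.01],
    [[0,0,0.004],[0,0,0],0.01],
    [[0,0,0],[0,0,0],0.01]
  ]
}}

```text
time_s: 17.85
tcp_pos: [0.6798, -0.0234, 0.1447]
ee_rot: [[-0.993, -0.121, 0.002], [-0.121, 0.993, 0.0], [-0.002, -0.0, -1.0]]
wrist_force: [-0.7, 1.0, -0.4]
gripper_width: 0.234
```

Run:
```python
from h import *
plan(bal(.046,-.11,.14),Rt(B),1);s=r.sense();print(s['gripper_width']*87,s['wrist_force'])
cap('side','side15');a=cv2.imread('pics/side15.png');cv2.imwrite('pics/d18.png',cv2.resize(a[120:220,230:350],None,fx=6,fy=6))
```

```text
from [ 0.6798 -0.0234  0.1447] to [ 0.683  -0.0187  0.14  ] rv [-0.0119  0.1398 -0.2027] dist 0.007337415801711824
[-0.0037, 0.0042, 0.0047] [-0.01, 0.14, -0.2]
20.369147532743952 [-0.7257  1.0229 -0.4097]
```

View pics/d18.png

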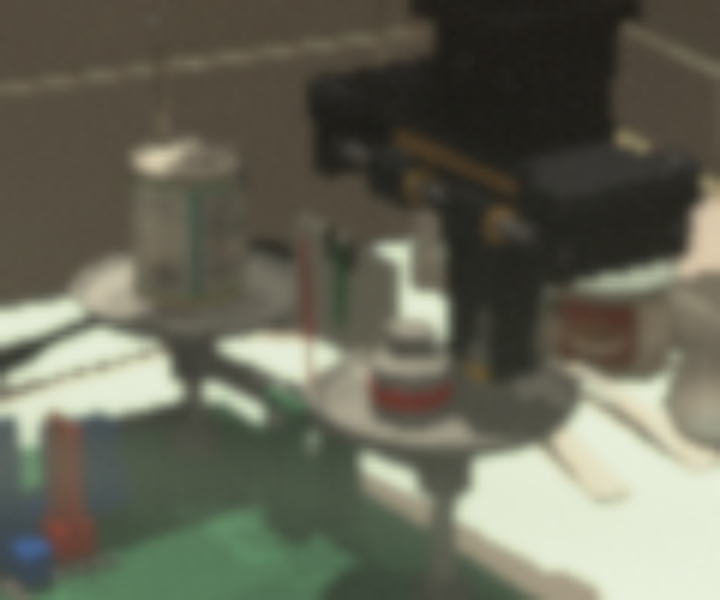

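Emit:
{"name": "carry_out", "arguments": {
  "commands": [
    [[-0.001,0.001,0.004],[0,0,0],0.01],
    [[0,0,0.003],[0,0,0],0.01],
    [[0,0,0],[0,0,0],0.01]
  ]
}}

```text
time_s: 18.15
tcp_pos: [0.6823, -0.0224, 0.1401]
ee_rot: [[-0.993, -0.121, 0.007], [-0.121, 0.993, 0.0], [-0.007, -0.001, -1.0]]
wrist_force: [-0.0, -1.0, -0.3]
gripper_width: 0.234
```

Run:
```python
from h import *
plan(bal(.046,-.11,.14),Rt(B),1);s=r.sense();print(s['wrist_force'])
```

```text
from [ 0.6823 -0.0224  0.1401] to [ 0.683  -0.0187  0.14  ] rv [-0.0393  0.4163 -0.1945] dist 0.003701104880007208
[-0.0011, 0.0035, 0.0001] [-0.04, 0.42, -0.19]
[-0.0342 -0.988  -0.341 ]
```

Emit:
{"name": "carry_out", "arguments": {
  "commands": [
    [[0,0,0.001],[0,0,0],0.03],
    [[0,0,0],[0,0,0],0.045],
    [[0,0,0],[0,0,0],0.045],
    [[0,0,-0.008],[0,0,0],0.045],
    [[0,0,-0.02],[0,0,0],0.045],
    [[0,0,-0.035],[0,0,0],0.045],
    [[0,0,-0.035],[0,0,0],0.045],
    [[0,-0.02,-0.02],[0,0,0],0.045],
    [[0.02,-0.03,0],[0,0,0],0.045],
    [[0.02,-0.03,0],[0,0,0],0.045],
    [[0.02,-0.03,0],[0,0,0],0.045],
    [[0.01,-0.03,0],[0,0,0],0.045]
  ]
}}

```text
time_s: 19.15
tcp_pos: [0.6317, -0.1686, 0.2715]
ee_rot: [[-0.991, -0.134, 0.019], [-0.134, 0.991, -0.002], [-0.019, -0.005, -1.0]]
wrist_force: [-0.2, -0.5, -0.1]
gripper_width: 0.517
```

Emit:
{"name": "carry_out", "arguments": {
  "commands": [
    [[0.01,-0.03,0],[0,0,0],0.045],
    [[0.01,-0.03,0],[0,0,0],0.045],
    [[0,-0.02,0],[0,0,0],0.045],
    [[0,0,0],[0,0,0],0.045],
    [[0,0,0],[0,0,0],0.045],
    [[0,0,0],[0,0,0],0.045],
    [[0,0,0],[0,0,0],0.045],
    [[0,0,0],[0,0,0],0.045]
  ]
}}

```text
time_s: 19.82
tcp_pos: [0.6195, -0.2593, 0.2804]
ee_rot: [[-0.991, -0.129, 0.029], [-0.129, 0.992, -0.006], [-0.028, -0.01, -1.0]]
wrist_force: [0.6, -0.1, 0.8]
gripper_width: 0.517
```

Run:
```python
from h import *
s=r.sense();print(s['tcp_pos'],s['wrist_force'],s['time_s'])
cap('side','side16');a0=cv2.imread('pics/side16.png');cv2.imwrite('pics/d19.png',cv2.resize(a0[120:220,230:350],None,fx=6,fy=6))
g=lambda n:cv2.cvtColor(cv2.imread(f'pics/{n}.png'),cv2.COLOR_BGR2GRAY).astype(np.float32)
a,b=g('side1'),g('side16');k=8
x0,y0,x1,y1=249,140,274,170
t=cv2.resize(a[y0:y1,x0:x1],None,fx=k,fy=k,interpolation=cv2.INTER_CUBIC)
S=cv2.resize(b[y0-12:y1+16,x0-4:x1+4],None,fx=k,fy=k,interpolation=cv2.INTER_CUBIC)
m=cv2.matchTemplate(S,t,cv2.TM_CCOEFF_NORMED);_,v,_,l=cv2.minMaxLoc(m);d=l[1]/k-12
print(v,l[0]/k-4,d,'mm down',d/9.5*30)
cap('top','top16')
```

```text
[ 0.6195 -0.2593  0.2804] [ 0.645  -0.0598  0.8048] 19.8167
0.9928674101829529 0.125 0.75 mm down 2.3684210526315788
```

View pics/d19.png

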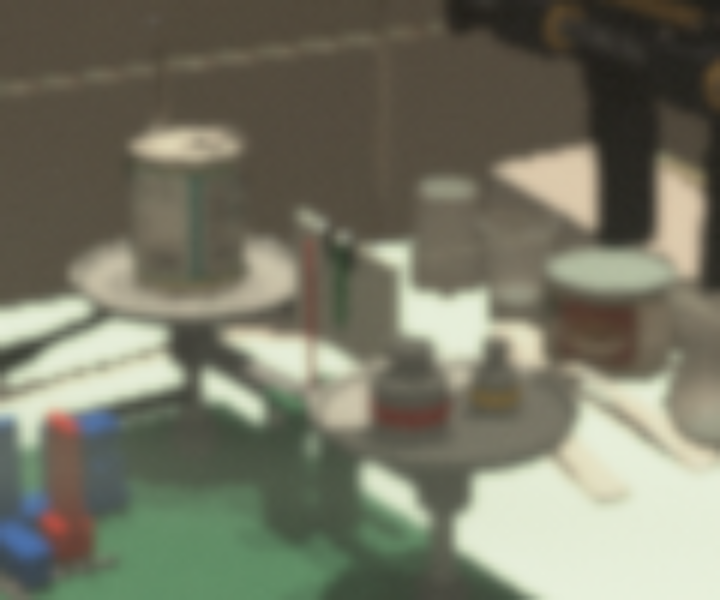

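View pics/side16.png

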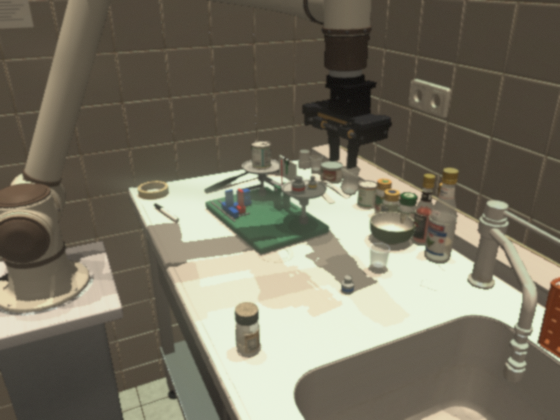

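Both weights stand in the right pan, with the red band at (410,415) and the yellow at (495,400) in the crop. The pan is about 2.4 mm below level, and the jar and glass haven't moved. I'll wait a moment to confirm it is at rest, then hand in.

Emit:
{"name": "carry_out", "arguments": {
  "commands": [
    [[0,0,0],[0,0,0],0.045],
    [[0,0,0],[0,0,0],0.045],
    [[0,0,0],[0,0,0],0.045],
    [[0,0,0],[0,0,0],0.045],
    [[0,0,0],[0,0,0],0.045],
    [[0,0,0],[0,0,0],0.045],
    [[0,0,0],[0,0,0],0.045],
    [[0,0,0],[0,0,0],0.045]
  ]
}}

```text
time_s: 20.58
tcp_pos: [0.6202, -0.2566, 0.28]
ee_rot: [[-0.991, -0.133, 0.029], [-0.133, 0.991, -0.005], [-0.028, -0.009, -1.0]]
wrist_force: [0.0, 0.5, -0.5]
gripper_width: 0.517
```

Run:
```python
from h import *
s=r.sense();print(s['tcp_pos'],s['time_s'])
cap('side','side17')
g=lambda n:cv2.cvtColor(cv2.imread(f'pics/{n}.png'),cv2.COLOR_BGR2GRAY).astype(np.float32)
a,b=g('side1'),g('side17');k=8
x0,y0,x1,y1=249,140,274,170
t=cv2.resize(a[y0:y1,x0:x1],None,fx=k,fy=k,interpolation=cv2.INTER_CUBIC)
S=cv2.resize(b[y0-12:y1+16,x0-4:x1+4],None,fx=k,fy=k,interpolation=cv2.INTER_CUBIC)
m=cv2.matchTemplate(S,t,cv2.TM_CCOEFF_NORMED);_,v,_,l=cv2.minMaxLoc(m);d=l[1]/k-12
print(v,d/9.5*30)
if abs(d/9.5*30)<4: print(workorder.finish_job())
```

```text
[ 0.6202 -0.2566  0.28  ] 20.5833
0.9929013848304749 2.3684210526315788
the job is handed in; nothing more can be done
None
```

I weighed the tin and handed the job in at about 21 s; it weighs about 265 g. I pushed the red slide away and then the blue slide right, each to its stop, and the tin's pan sank. The 200 g weight left the left pan 10.7 mm low (about 67 g short), so I added the 50 g weight.

**Last checks:**
- **Pans:** the left pan rests about 2.4 mm below level, inside the 5.6 mm band, with the same reading in two pictures about 0.8 s apart. I measured this by matching the tin's image position, not by reading the needle against the green band.
- **Weights and tin:** the tin stands in the left pan, and both weights stand in the right pan.
- **Jar and glass:** the last picture shows them where they started.
- **Robot:** the gripper is clear of everything.

No check failed or disagreed. The final position of each slide was read from camera pictures and push force, not from a joint value.

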